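Blow off hub parts in a nest with a clamped air gun

ROBOT

A 6-joint arm with a two-finger parallel gripper is mounted at the origin on the work surface. World frame = base frame: x ahead of the robot, y to its left, z up, the work surface at z = 0. Lengths are in m, angles in rad, forces in N, time in s.
With the tool pointing down it reaches from about 0.35 to 0.975 m from the base axis. Payload 4.9 kg.
Tool frame: the origin (TCP) lies at the very end of the fingers, on their centre line; the grasp point (between the pads) lies 19 mm behind it; z points along the fingers, y is the line along which they close (so a half turn about z gives the same grasp; the last joint's range is limited). The gripper opens to 85 mm and grips with 20 to 120 N. Pads are 22 mm wide; open, the fingers measure 114 mm over their backs; the gripper's body (76 mm by 85 mm) begins 54 mm behind the grasp point. The pads swing forward as they close: fully open they stand 13 mm farther back than shut.
Start: joints at [1.073, 0.053, 1.613, -0, 1.476, -0.119], TCP at [0.231, 0.581, 0.231] pointing down, gripper open.
Joint ranges: [-3.01, 3.01], [-1.01, 2.22], [0.06, 2.58], [-1.02, 4.17], [0.09, 2.62], [-3.14, 3.14]. Speed limits (rad/s): [2.57, 2.57, 3.14, 3.14, 3.14, 3.14].

INTERFACE

Orientations are given as a unit quaternion [w, x, y, z].
In Python, from plant import manip gives the robot as it stands.
- The arm moves only by the tool send_rows, never from a script. Its argument "increments" is a list of rows, each an object of numbers: "claw": the closure, from -1 (fully open) to 1 (shut); "dx", "dy", "dz": the shift along the tool's x, y, z in units of 0.5 m (1.0 is 0.5 m); "yaw": the turn about the tool's z in units of 1.5 rad (1.0 is 1.5 rad). A call has 1 to 20 rows; each row is the pose to reach, as a shift and turn from the pose commanded when the call began, along the tool's axes at that moment; what a row does not reach only later rows make up. A row lasts 1/8 s, in which the tool goes at most 62.5 mm and 10.7 degrees, less where a joint would pass 70% of its speed; a pose out of reach is approached as far as the arm can. A call with a number of a shift or a turn outside -1 to 1 is refused whole. A call with a gripper value outside its range is refused whole. The fingers move at their own pace and stop on an object; the grip force is fixed at half the most. Time passes only in rows, so rows that repeat a pose let the fingers close. It gives the time, the measured TCP pose, the force, the opening and the grip force at its end, in the units of the state.
- manip.state(): the state, without advancing time (a new reading comes with each control period).
- manip.grab_frame(name): name is "scene" or "side" or "wrist"; returns the picture (420x560x3 uint8, red, green, blue); there is no depth.
- manip.camera_params(name): a dict with "camera_matrix" (3x3 intrinsics, pixels), "extrinsics" (4x4, takes a point from world to camera coordinates); the wrist camera has in their place "tool_from_camera" (4x4, takes a point from camera to tool coordinates, whose origin is the TCP and whose axes are the flange's). Camera axes: x right, y down, z forward; pixel columns grow to the right and rows downward; lengths in m; the calibration is good to about 2 mm. A picture is of the moment at which its call begins: read the wrist's pose just before it. camera_params takes no time and is no camera call.
- manip.job_done(): hands the job in; it is judged then, once.
The state is a dict: "time": time; "joint_pos": joint angles; "joint_vel": joint speeds; "joint_efforts": joint torques, N m; "tool_pos": TCP position; "tool_rot": TCP orientation; "contact_force": force on the tool from outside, world axes, zero at the start; "ft_torque": the same for the moment, N m; "gripper_width": opening from 0.0 (shut) to 1.0 (fully open); "grasp_force": force on a finger pad.
Only numpy, scipy, OpenCV 4.12 (cv2) and the standard library are available. Lean on these libraries where they do the work, as an engineer would, in place of code of your own. Each camera call takes 0.05 s, during which the arm holds its last target. There are 200 camera calls.

TASK

Clean the wheel-hub parts lying on the cardboard (three or four of them): set each one fully home in the pocket of the aluminium nest plate that matches its shape, and when all are seated give them two separate bursts with the clamped air gun, each time squeezing the trigger all the way, holding it for a good second and letting it spring fully back. Then move all the parts into the low-rimmed steel tray, each standing flat on its floor, side by side; if a part gets knocked aside, put it back where it belongs at that point of the job. Do not disturb the can, the jar or the wrench.

Things in the scene. Friction and masses are not known exactly. Their poses are not given: they have to be found in the camera images.
- block: dark steel bearing block: base 70 (x) x 34 (y) x 12 mm, with a 36 (x) x 34 (y) mm boss in the middle up to 36 mm height. Origin at the centre of its underside, z up, x along its length. Absent in some starts.
- ring: plain steel bearing cup (ring), 54 mm outside, 38 mm inside diameter, 30 mm high, axis z. Origin at the centre of its underside. Absent in some starts.
- bush: plain steel round bush, 36 mm diameter, 36 mm high, axis z. Origin at the centre of its underside. Absent in some starts.
- flange: dark steel flange: square base 50 x 50 x 11 mm, sides along its x and y, with a round boss 32 mm diameter on top up to 36 mm height. Origin at the centre of its underside. Absent in some starts.
- pocket_block (a point): floor centre of the 74 (x) x 38 (y) mm rectangular pocket in the nest plate, for the bearing block; its axes are the station's. All pockets are 9 mm deep with flat dark rubber floors 5 mm above the bench; the nest plate is 200 x 200 mm, its top 14 mm above the bench.
- pocket_ring (a point): floor centre of the large round pocket (58 mm diameter, 9 mm deep), for the ring
- pocket_bush (a point): floor centre of the small round pocket (40 mm diameter, 9 mm deep), for the bush
- pocket_flange (a point): floor centre of the square pocket (54 x 54 mm, 9 mm deep, sides along the station's x and y), for the flange
- station: fixed blow-off station: aluminium nest plate with a black air gun clamped on its side at its +x edge. Origin on the bench under the centre of the nest plate; pockets at x, y = (-46, 48) block, (46, 48) ring, (-46, -48) bush, (46, -48) flange, mm. Gun barrel along x at y = 0, 100 mm above the bench, from x = 118 (nozzle, towards the plate) to 232 mm, on a pillar that reaches to y = 8 mm.
- handle (a point): centre of the gun's fixed handle, a level bar from the barrel along the station's +y: x 190 to 216, y 12 to 120, z 86 to 114 mm in the station's frame. The trigger stands in front of it on the nozzle (-x) side. Free space below both, down to an 8 mm high foot plate.
- squeeze (a point): point between trigger and handle back, 100 mm above the bench (handle mid height), 64 mm along +y from the barrel: fingers pointing down can straddle trigger and handle here and close along x. Axes are the station's. The trigger's front face lies 30 mm to -x of it at rest, 15 mm when squeezed; the handle's back face 26 mm to +x.
- trigger (a joint): angle of the steel trigger (bar 70 mm long, 8 mm thick, 18 mm high) about an upright hinge at station x = 166, y = 18 mm: 0 released, 0.32 rad at its stop, squeezed fully towards the handle. A spring returns it; about 5 N at its middle starts it, 11 N holds it at the stop.
- tray: fixed low-rimmed steel tray, 250 (x) x 230 (y) mm outside, 12 mm high, walls and floor 4 mm. Origin at the centre of its underside on the bench.
- card: fixed cardboard sheet 250 x 240 x 3 mm on the bench, on which the parts lie at the start; origin at the centre of its underside
- can: bystander: blue aerosol can, 64 mm diameter, 170 mm high, origin under its centre; leave alone
- jar: bystander: white grease jar, 72 mm diameter, 75 mm high, origin under its centre; leave alone
- wrench: bystander: steel wrench lying on the bench; leave alone
Things that resemble listed ones, but are neither listed nor needed, are in the scene too. What is shaped like the block but turquoise is not meant.

How it is judged:
By the outcome, as a careful person would: the job done as asked, in the order asked, and still so for the second after the job is handed in, with the robot touching nothing.
Of block, ring, bush, flange only 3 to 4 are there at a start; the rules pass over those that are not, and their reading is None.
At some moment in a run one of block, ring, bush, flange may be knocked a few centimetres aside while the robot is not near it.
It also fails if it takes over 210 s, if anything falls off the work surface, if the arm or the gripper's body presses on something with over 40 N, if the wrist force passes 120 N, or if a joint passes its speed limit or range.

## Working session

There is one attempt and no reset: what is moved stays moved. The work goes in short steps, Python scripts to look and compute and a tool call to move; the robot and the scene stay as the last step left them, time stands still between calls to the robot, and variables do not carry over. Pictures are saved under pics/ and viewed, at most 14 in all, crops included, and the job is handed in when it is done.

Besides the shell and the picture viewer there is one more tool, called in YAML: its name, and indented under it one key for each argument. send_rows: Moves the arm, as the interface text tells. Shifts and turns lie within -1 to 1; 1 stands for 0.5 m of shift or 1.5 rad of turn. Its arguments: {"type":"object","properties":{"increments":{"type":"array","items":{"type":"object","properties":{"claw":{"type":"number"},"dx":{"type":"number"},"dy":{"type":"number"},"dz":{"type":"number"},"yaw":{"type":"number"}}}}},"required":["increments"]}

```bash
mkdir -p pics; ls
python3 - <<'E'
from plant import manip
import cv2,json
s=manip.state();print({k:s[k] for k in('time','tool_pos','tool_rot','gripper_width','contact_force')})
for n in('scene','side'):
    cv2.imwrite(f'pics/{n}0.png',cv2.cvtColor(manip.grab_frame(n),cv2.COLOR_RGB2BGR));print(n,manip.camera_params(n))
print(manip.camera_params('wrist'))
E
```

```text
pics
{'time': 0.0, 'tool_pos': array([0.230813  , 0.58014777, 0.23006092]), 'tool_rot': array([-3.17684737e-04,  1.88264129e-01,  9.82117879e-01, -9.94773102e-04]), 'gripper_width': 0.9980889490129522, 'contact_force': array([-1.14486105, -0.34293965,  0.26474829])}
scene {'camera_matrix': array([[413.91760021,   0.        , 281.45819068],
       [  0.        , 413.91760021, 209.94288249],
       [  0.        ,   0.        ,   1.        ]]), 'extrinsics': array([[-0.48445402,  0.87458492, -0.02013747,  0.32587197],
       [ 0.58355337,  0.30592389, -0.75224733, -0.20090354],
       [-0.65174364, -0.37618053, -0.65857303,  1.61087257],
       [ 0.        ,  0.        ,  0.        ,  1.        ]])}
side {'camera_matrix': array([[529.49007325,   0.        , 282.60344478],
       [  0.        , 529.49007325, 208.20273686],
       [  0.        ,   0.        ,   1.        ]]), 'extrinsics': array([[ 0.99299555, -0.11789356,  0.00780685, -0.5086612 ],
       [-0.07550678, -0.68402449, -0.72554064,  0.05696613],
       [ 0.09087665,  0.71986916, -0.68813504,  1.59787206],
       [ 0.        ,  0.        ,  0.        ,  1.        ]])}
{'camera_matrix': array([[308.07775353,   0.        , 282.3979521 ],
       [  0.        , 308.07775353, 209.56728262],
       [  0.        ,   0.        ,   1.        ]]), 'tool_from_camera': array([[-4.09069992e-04, -9.49408092e-01, -3.14044755e-01,
         8.02732166e-02],
       [ 9.99999851e-01, -5.01664389e-04,  2.14027771e-04,
        -2.38537160e-04],
       [-3.60744767e-04, -3.14044620e-01,  9.49408156e-01,
        -1.42382989e-01],
       [ 0.00000000e+00,  0.00000000e+00,  0.00000000e+00,
         1.00000000e+00]])}
```

View pics/scene0.png

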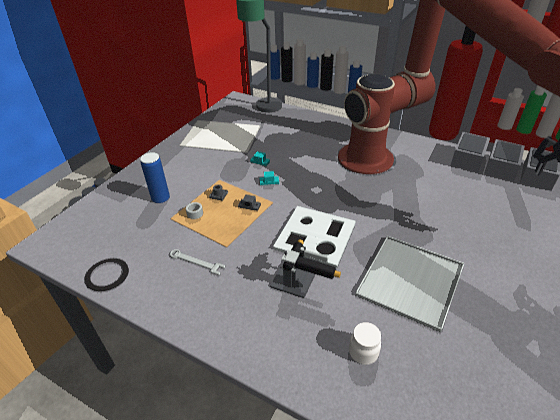

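View pics/side0.png

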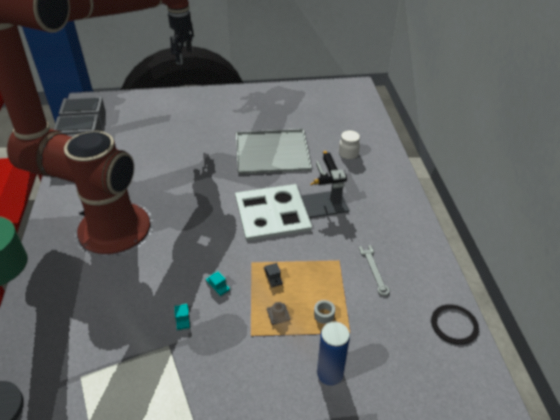

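The scene picture shows three dark or steel parts on the card: ring (195,211), flange (218,192) and block (250,202). Two turquoise look-alikes lie off the card at (260,158) and (269,178). The nest is around (315,238), the tray (410,282), the can (155,178), the jar (366,343) and the wrench (197,262). No bush is visible. In the side picture the ring is at (325,310), the block at (273,273) and the flange at (278,315).

```bash
cat > h.py <<'E'
from plant import manip
import numpy as np, cv2
from scipy.spatial.transform import Rotation as R
def cam(n,st=None):
    p=manip.camera_params(n);K=p['camera_matrix']
    if n=='wrist':
        q=np.array(st['tool_rot']);T=np.eye(4);T[:3,:3]=R.from_quat(q[[1,2,3,0]]).as_matrix();T[:3,3]=st['tool_pos']
        return K,np.linalg.inv(T@p['tool_from_camera'])
    return K,p['extrinsics']
def ray(c,uv):
    K,E=c;d=E[:3,:3].T@np.linalg.solve(K,[uv[0],uv[1],1]);return -E[:3,:3].T@E[:3,3],d
def onz(c,uv,z):
    o,d=ray(c,uv);return o+d*(z-o[2])/d[2]
def proj(c,p):
    K,E=c;q=K@(E[:3,:3]@np.asarray(p)+E[:3,3]);return q[:2]/q[2]
def tri(*cu):
    A=np.zeros((3,3));b=np.zeros(3)
    for c,uv in cu:
        o,d=ray(c,uv);d/=np.linalg.norm(d);M=np.eye(3)-np.outer(d,d);A+=M;b+=M@o
    return np.linalg.solve(A,b)
def snap(n,f=None):
    st=manip.state();im=cv2.cvtColor(manip.grab_frame(n),cv2.COLOR_RGB2BGR)
    if f: cv2.imwrite('pics/'+f,im)
    return cam(n,st),im,st
def rel(st,p):  # world point -> tool-frame shift in command units
    q=np.array(st['tool_rot']);return R.from_quat(q[[1,2,3,0]]).inv().apply(np.asarray(p)-st['tool_pos'])/0.5
E
python3 - <<'E'
from h import *
a,b=cam('scene'),cam('side')
for n,u,v in [('ring',(195,211),(325,310)),('flange',(218,192),(278,315)),('block',(250,202),(273,273)),('jar',(366,343),(349,145)),('can top',(151,158),(335,331)),('tray c',(410,282),(273,151)),('nest c',(315,237),(273,212))]:
    print(n,tri((a,u),(b,v)).round(3),onz(b,v,0.02).round(3))
for n,u in [('cardTL',(251,262)),('TR',(342,262)),('BR',(348,332)),('BL',(251,333))]: print(n,onz(b,u,.003).round(3))
i=[cv2.resize(cv2.imread('pics/scene0.png')[150:270,160:300],None,fx=4,fy=4,interpolation=2),cv2.resize(cv2.imread('pics/side0.png')[250:350,235:360],None,fx=4,fy=4,interpolation=2)]
cv2.imwrite('pics/crop0.png',cv2.resize(np.vstack([i[0][:400,:500],i[1]]),None,fx=.75,fy=.75))
E
```

```text
ring [ 0.575 -0.382  0.018] [ 0.576 -0.384  0.02 ]
flange [ 0.453 -0.378  0.012] [ 0.455 -0.386  0.02 ]
block [ 0.454 -0.244  0.019] [ 0.456 -0.247  0.02 ]
jar [0.778 0.285 0.035] [0.785 0.302 0.02 ]
can top [ 0.559 -0.543  0.168] [ 0.59  -0.449  0.02 ]
tray c [ 0.517  0.324 -0.001] [0.514 0.297 0.02 ]
nest c [0.483 0.014 0.   ] [ 0.482 -0.008  0.02 ]
cardTL [ 0.4   -0.187  0.003]
TR [ 0.656 -0.215  0.003]
BR [ 0.625 -0.444  0.003]
BL [ 0.383 -0.42   0.003]
```

View pics/crop0.png

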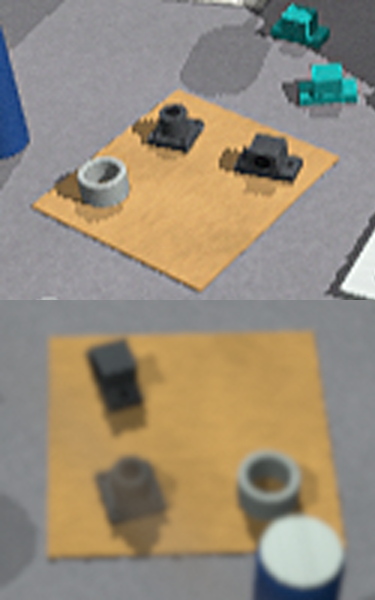

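The crop confirms the ring (grey cup), flange (square base, round boss) and block (dark, long base with a boss). The turquoise block-like things lie off the card, so they are not meant. There is no bush. I'm moving the wrist camera over the nest and card.

send_rows:
  increments:
    - {"dx": -0.2, "dy": -0.2, "dz": -0.24, "yaw": -0.1, "claw": -1}
    - {"dx": -1, "dy": -1, "dz": -0.24, "yaw": -0.25, "claw": -1}
    - {"dx": -1, "dy": -1, "dz": -0.24, "yaw": -0.25, "claw": -1}
    - {"dx": -1, "dy": -1, "dz": -0.24, "yaw": -0.25, "claw": -1}
    - {"dx": -1, "dy": -1, "dz": -0.24, "yaw": -0.25, "claw": -1}
    - {"dx": -1, "dy": -1, "dz": -0.24, "yaw": -0.25, "claw": -1}
    - {"dx": -1, "dy": -1, "dz": -0.24, "yaw": -0.25, "claw": -1}
    - {"dx": -1, "dy": -1, "dz": -0.24, "yaw": -0.25, "claw": -1}
    - {"dx": -1, "dy": -1, "dz": -0.24, "yaw": -0.25, "claw": -1}
    - {"dx": -1, "dy": -1, "dz": -0.24, "yaw": -0.25, "claw": -1}
    - {"dx": -1, "dy": -1, "dz": -0.24, "yaw": -0.25, "claw": -1}
    - {"dx": -1, "dy": -1, "dz": -0.24, "yaw": -0.25, "claw": -1}
    - {"dx": -1, "dy": -1, "dz": -0.24, "yaw": -0.25, "claw": -1}
    - {"dx": -1, "dy": -1, "dz": -0.24, "yaw": -0.25, "claw": -1}
    - {"dx": -1, "dy": -1, "dz": -0.24, "yaw": -0.25, "claw": -1}
    - {"dx": -1, "dy": -1, "dz": -0.24, "yaw": -0.25, "claw": -1}

```text
time: 2.1
tool_pos: [0.5105, -0.0677, 0.3514]
tool_rot: [0.0, 0.001, 1.0, 0.0]
contact_force: [0.5, 0.6, 0.3]
gripper_width: 1.004
grasp_force: 0.0
```

Run:
```python
from h import *
c,im,st=snap('wrist','w1.png');np.save('w1.npy',np.array([*st['tool_pos'],*st['tool_rot']]));print(st['time'],st['tool_pos'],st['tool_rot'],st['joint_pos'])
```

```text
2.1 [ 0.51050763 -0.06774318  0.35135236] [8.44317833e-05 1.06834710e-03 9.99999426e-01 6.62946830e-06] [-2.76544865e-01 -2.54820124e-01  1.70201731e+00  5.91408468e-05
  1.69423658e+00 -1.84519721e+00]
```

View pics/w1.png

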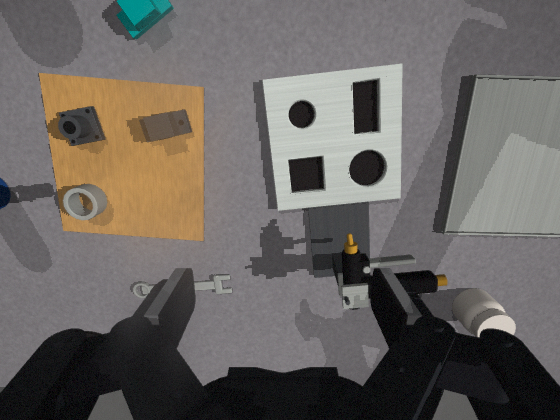

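The wrist picture shows the flange (78,126), block (165,125), ring (83,203), pockets at block (366,107), ring (367,167), bush (302,114) and flange (306,174), the gun handle (405,282), the trigger (390,262) and the tray's edge at right. I'll take a second view over the card for triangulation.

send_rows:
  increments:
    - {"dx": 0.06, "dy": -0.4, "claw": -1}
    - {"dx": 0.06, "dy": -0.4, "claw": -1}
    - {"dx": 0.06, "dy": -0.4, "claw": -1}
    - {"dx": 0.06, "dy": -0.4, "claw": -1}
    - {"dx": 0.06, "dy": -0.4, "claw": -1}
    - {"dx": 0.06, "dy": -0.4, "claw": -1}

```text
invalid input
```

```bash
cat > meas.py <<'E'
from h import *
def comps(mask,amin=60,amax=9000):
    cs,_=cv2.findContours(mask.astype(np.uint8),cv2.RETR_EXTERNAL,cv2.CHAIN_APPROX_NONE);return [k for k in cs if amin<cv2.contourArea(k)<amax]
def pockets(c,im):
    g=cv2.cvtColor(im,cv2.COLOR_BGR2HSV);m=(g[...,2]>165)&(g[...,1]<40)
    ks=max(comps(m,3000,60000),key=lambda k:-abs(onz(c,k.reshape(-1,2).mean(0),.014)[:2]-[.48,.01]).sum())
    full=np.zeros(m.shape,np.uint8);cv2.drawContours(full,[ks],-1,1,-1)
    holes=comps((full>0)&~m&(g[...,2]<110),200)
    out=[]
    for k in holes:
        P=np.array([onz(c,p,.014)[:2] for p in k.reshape(-1,2)]).astype(np.float32)
        r=cv2.minAreaRect(P*1000);out.append((np.array(cv2.minAreaRect(k.astype(np.float32))[0]),np.array(r[0])/1000,r[1],r[2]))
    return out,cv2.minAreaRect(np.array([onz(c,p,.014)[:2]*1000 for p in ks.reshape(-1,2)]).astype(np.float32))
E
python3 - <<'E'
from meas import *
c2,im2,st=snap('wrist','w2.png');print(st['tool_pos'],st['time'])
v=np.load('w1.npy');c1=cam('wrist',{'tool_pos':v[:3],'tool_rot':v[3:]});im1=cv2.imread('pics/w1.png')
for c,im in((c1,im1),(c2,im2)):
    o,pl=pockets(c,im);print('plate',np.round(pl[0],1),np.round(pl[1],1),round(pl[2],2))
    for a in o: print(a[0].round(1),a[1].round(4),np.round(a[2],1),round(a[3],1))
E
```

```text
[ 0.51057042 -0.06787973  0.3513951 ] 2.15
plate [480.2  13.1] [199.4 199.5] 5.98
[306.9 173.9] [ 0.5302 -0.0296] [53.6 54.2] 6.4
[367.5 167.5] [0.5203 0.0655] [57.8 55.4] 89.8
[302.  113.5] [ 0.4388 -0.0386] [38.7 38.3] 89.9
[366. 106.] [0.4291 0.0557] [73.7 38.3] 5.5
plate [480.2  13. ] [199.3 199.5] 5.95
[307.  173.7] [ 0.5301 -0.0297] [53.7 54.1] 5.9
[367.5 167.5] [0.5204 0.0657] [58.2 55.4] 89.8
[302.  113.5] [ 0.4389 -0.0387] [38.4 38.7] 0.2
[366. 106.] [0.4292 0.0557] [73.6 38.1] 5.5
```

View pics/w2.png

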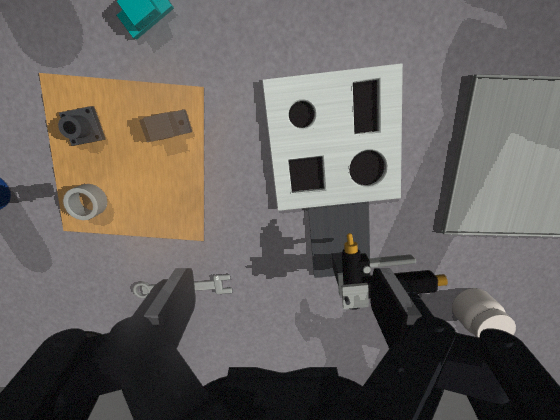

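The view is unchanged because the move was refused, so I'm resending with all fields. The nest measures 199.4 mm at z = 14 mm, which matches the text. Its centre is (0.480, 0.013) and its yaw about 6°.

send_rows:
  increments:
    - {"dx": 0.06, "dy": -0.4, "dz": 0, "yaw": 0, "claw": -1}
    - {"dx": 0.06, "dy": -0.4, "dz": 0, "yaw": 0, "claw": -1}
    - {"dx": 0.06, "dy": -0.4, "dz": 0, "yaw": 0, "claw": -1}
    - {"dx": 0.06, "dy": -0.4, "dz": 0, "yaw": 0, "claw": -1}
    - {"dx": 0.06, "dy": -0.4, "dz": 0, "yaw": 0, "claw": -1}
    - {"dx": 0.06, "dy": -0.4, "dz": 0, "yaw": 0, "claw": -1}

```text
time: 2.95
tool_pos: [0.4804, -0.2673, 0.3515]
tool_rot: [0.0, 0.001, 1.0, 0.0]
contact_force: [0.7, -0.3, -1.2]
gripper_width: 1.003
grasp_force: 0.0
```

```bash
python3 - <<'E'
from meas import *
c2,im2,st=snap('wrist','w3.png');np.save('w3.npy',np.array([*st['tool_pos'],*st['tool_rot']]));print(st['tool_pos'],st['time'])
v=np.load('w1.npy');c1=cam('wrist',{'tool_pos':v[:3],'tool_rot':v[3:]});im1=cv2.imread('pics/w1.png')
try:
    o1,_=pockets(c1,im1);o2,pl=pockets(c2,im2);print(pl)
    for a in o1:
        b=min(o2,key=lambda b:np.linalg.norm(b[1]-a[1]));print('pocket',tri((c1,a[0]),(c2,b[0])).round(4))
except Exception as e: print(e)
E
python3 -c "
import cv2;i=cv2.imread('pics/w3.png');cv2.imwrite('pics/w3b.png',cv2.resize(i[20:300,150:480],None,fx=2.1,fy=2.1,interpolation=2))"
```

```text
[ 0.48042146 -0.26727728  0.35146143] 2.95
((480.1664123535156, 12.924972534179688), (198.95249938964844, 199.57933044433594), 5.962599277496338)
pocket [ 0.53   -0.0292  0.0129]
pocket [0.5198 0.0658 0.0132]
pocket [ 0.4388 -0.0384  0.0104]
pocket [0.4277 0.0564 0.0115]
```

View pics/w3b.png

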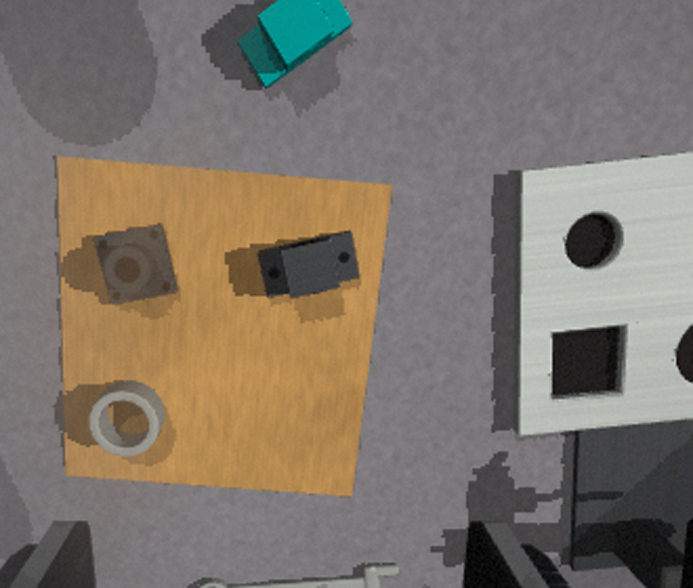

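The crop shows, in crop pixels, the flange (135,264), block (308,264) with holes at (274,272) and (344,257), and the ring (126,423).

```bash
python3 - <<'E'
from meas import *
V={}
for n in('w1','w3'):
    v=np.load(n+'.npy');c=cam('wrist',{'tool_pos':v[:3],'tool_rot':v[3:]});im=cv2.imread(f'pics/{n}.png')
    h=cv2.cvtColor(im,cv2.COLOR_BGR2HSV)
    poly=np.array([proj(c,[x,y,.003]) for x,y in((.405,-.20),(.64,-.225),(.62,-.43),(.39,-.41))]).astype(np.int32)
    R0=np.zeros(h.shape[:2],np.uint8);cv2.fillPoly(R0,[poly],1)
    m=((h[...,1]<115)&(R0>0)).astype(np.uint8);cv2.imwrite(f'pics/m_{n}.png',m*255)
    for k in comps(m,150):
        x=k.reshape(-1,2).astype(float)
        print(n,'px',x.mean(0).round(1),'area',cv2.contourArea(k),[ (np.round(r[0],1),np.round(r[1],1),round(r[2],1)) for z in(.003,.015,.033,.039) for r in[cv2.minAreaRect(np.array([onz(c,p,z)[:2]*1000 for p in x]).astype(np.float32))]])
    V[n]=c
f=lambda x,y:(x/2.1+150,y/2.1+20)
c=V['w3'];a,b=onz(c,f(274,272),.015),onz(c,f(344,257),.015);print('block holes',a,b,(a+b)/2,np.degrees(np.arctan2(*(b-a)[1::-1])))
P=[onz(c,f(*q),.014) for q in((95,240),(161,224),(178,290),(112,304))];print('flange corners',np.round(P,4),np.mean(P,0))
r=onz(c,f(126,424),.033);print('ring',r)
E
python3 -c "
import cv2,numpy as np
a=cv2.imread('pics/w1.png')[60:240,20:220];b=cv2.imread('pics/m_w1.png')[60:240,20:220];d=cv2.imread('pics/m_w3.png')[60:260,160:360]
cv2.imwrite('pics/mm.png',np.hstack([cv2.resize(x,(390,390),interpolation=0) for x in(b,d)]))"
```

```text
w1 px [ 85.2 201.4] area 1148.5 [(array([ 577.7, -396.3]), array([56.3, 76.4]), 24.7), (array([ 574.1, -388.2]), array([54.9, 74.5]), 24.7), (array([ 568.7, -376.2]), array([52.9, 71.7]), 24.7), (array([ 566.9, -372.2]), array([52.2, 70.8]), 24.7)]
w1 px [165.5 125. ] area 1120.0 [(array([ 455.6, -247.9]), array([37.6, 75.1]), 11.1), (array([ 454.9, -243.5]), array([36.7, 73.3]), 11.1), (array([ 454. , -236.9]), array([35.3, 70.5]), 11.1), (array([ 453.7, -234.7]), array([34.8, 69.6]), 11.1)]
w1 px [ 80.9 125.5] area 1299.5 [(array([ 456.7, -380.6]), array([51.1, 66.2]), 10.6), (array([ 456., -373.]), array([49.9, 64.6]), 10.6), (array([ 455. , -361.5]), array([48. , 62.2]), 10.6), (array([ 454.7, -357.7]), array([47.4, 61.4]), 10.6)]
w3 px [203.1 217. ] area 1075.5 [(array([ 579.3, -393.7]), array([67.6, 66.1]), 84.4), (array([ 574.9, -390.6]), array([65.9, 64.5]), 84.4), (array([ 568.3, -386. ]), array([63.4, 62.1]), 84.4), (array([ 566.1, -384.4]), array([62.6, 61.2]), 84.4)]
w3 px [296.7 145.9] area 1054.0 [(array([ 458.5, -244.5]), array([40., 72.]), 12.1), (array([ 457.1, -245. ]), array([39. , 70.3]), 12.1), (array([ 454.9, -245.9]), array([37.6, 67.6]), 12.1), (array([ 454.2, -246.2]), array([37.1, 66.7]), 12.1)]
w3 px [214.2 145.5] area 1075.0 [(array([ 456.8, -374.8]), array([52. , 54.8]), 10.0), (array([ 455.4, -372.2]), array([50.7, 53.5]), 10.0), (array([ 453.3, -368.2]), array([48.8, 51.5]), 10.0), (array([ 452.6, -366.9]), array([48.2, 50.8]), 10.0)]
block holes [ 0.46133559 -0.270266    0.015     ] [ 0.45067281 -0.21931524  0.015     ] [ 0.4560042  -0.24479062  0.015     ] 101.82006264753016
flange corners [[ 0.4382 -0.3995  0.014 ]
 [ 0.4272 -0.3512  0.014 ]
 [ 0.4745 -0.3414  0.014 ]
 [ 0.4848 -0.3911  0.014 ]] [ 0.45616305 -0.37079239  0.014     ]
ring [ 0.57309418 -0.38319159  0.033     ]
```

View pics/mm.png

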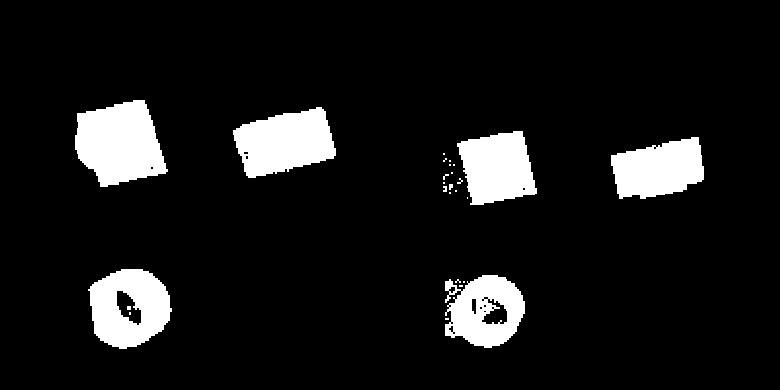

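Block (0.456, −0.245) with its long axis at 101.9°, flange (0.456, −0.371) at 12°, ring (0.573, −0.383). Sizes and triangulated heights fit, so I'll grasp the block across its 34 mm width.

send_rows:
  increments:
    - {"dx": 0.049, "dy": 0.045, "dz": 0.2, "yaw": 0.909, "claw": -1}
    - {"dx": 0.049, "dy": 0.045, "dz": 0.44, "yaw": 0.909, "claw": -1}
    - {"dx": 0.049, "dy": 0.045, "dz": 0.44, "yaw": 0.909, "claw": -1}
    - {"dx": 0.049, "dy": 0.045, "dz": 0.44, "yaw": 0.909, "claw": -1}
    - {"dx": 0.049, "dy": 0.045, "dz": 0.44, "yaw": 0.909, "claw": -1}
    - {"dx": 0.049, "dy": 0.045, "dz": 0.44, "yaw": 0.909, "claw": -1}
    - {"dx": 0.049, "dy": 0.045, "dz": 0.44, "yaw": 0.909, "claw": -1}
    - {"dx": 0.049, "dy": 0.045, "dz": 0.44, "yaw": 0.909, "claw": -1}
    - {"dx": 0.049, "dy": 0.045, "dz": 0.44, "yaw": 0.909, "claw": -1}
    - {"dx": 0.049, "dy": 0.045, "dz": 0.44, "yaw": 0.909, "claw": -1}
    - {"dx": 0.049, "dy": 0.045, "dz": 0.55, "yaw": 0.909, "claw": -1}
    - {"dx": 0.049, "dy": 0.045, "dz": 0.62, "yaw": 0.909, "claw": -1}
    - {"dx": 0.049, "dy": 0.045, "dz": 0.66, "yaw": 0.909, "claw": -1}
    - {"dx": 0.049, "dy": 0.045, "dz": 0.673, "yaw": 0.909, "claw": -1}
    - {"dx": 0.049, "dy": 0.045, "dz": 0.673, "yaw": 0.909, "claw": -1}
    - {"dx": 0.049, "dy": 0.045, "dz": 0.673, "yaw": 0.909, "claw": 1}
    - {"dx": 0.049, "dy": 0.045, "dz": 0.673, "yaw": 0.909, "claw": 1}
    - {"dx": 0.049, "dy": 0.045, "dz": 0.673, "yaw": 0.909, "claw": 1}
    - {"dx": 0.049, "dy": 0.045, "dz": 0.673, "yaw": 0.909, "claw": 1}
    - {"dx": 0.049, "dy": 0.045, "dz": 0.673, "yaw": 0.909, "claw": 1}

```text
time: 5.5
tool_pos: [0.4562, -0.2466, 0.0158]
tool_rot: [0.001, 0.632, 0.775, -0.0]
contact_force: [-0.7, -0.2, 6.0]
gripper_width: 0.386
grasp_force: 62.4
```

send_rows:
  increments:
    - {"dx": 0, "dy": 0, "dz": -0.05, "yaw": 0, "claw": 1}
    - {"dx": 0, "dy": 0, "dz": -0.15, "yaw": 0, "claw": 1}
    - {"dx": 0.06, "dy": 0.007, "dz": -0.15, "yaw": -0.08, "claw": 1}
    - {"dx": 0.14, "dy": 0.016, "dz": -0.15, "yaw": -0.2, "claw": 1}
    - {"dx": 0.22, "dy": 0.025, "dz": -0.15, "yaw": -0.32, "claw": 1}
    - {"dx": 0.3, "dy": 0.034, "dz": -0.15, "yaw": -0.44, "claw": 1}
    - {"dx": 0.38, "dy": 0.043, "dz": -0.15, "yaw": -0.56, "claw": 1}
    - {"dx": 0.46, "dy": 0.052, "dz": -0.15, "yaw": -0.68, "claw": 1}
    - {"dx": 0.54, "dy": 0.061, "dz": -0.15, "yaw": -0.8, "claw": 1}
    - {"dx": 0.6, "dy": 0.068, "dz": -0.15, "yaw": -0.9, "claw": 1}
    - {"dx": 0.6, "dy": 0.068, "dz": -0.15, "yaw": -0.979, "claw": 1}
    - {"dx": 0.6, "dy": 0.068, "dz": -0.15, "yaw": -0.979, "claw": 1}
    - {"dx": 0.6, "dy": 0.068, "dz": -0.15, "yaw": -0.979, "claw": 1}
    - {"dx": 0.6, "dy": 0.068, "dz": -0.15, "yaw": -0.979, "claw": 1}

```text
time: 7.25
tool_pos: [0.4281, 0.0543, 0.0895]
tool_rot: [-0.0, -0.05, 0.999, 0.0]
contact_force: [0.1, -0.0, -3.7]
gripper_width: 0.381
grasp_force: 61.5
```

Run:
```python
from meas import *
c,im,st=snap('wrist','w4.png');print(st['tool_pos'],st['tool_rot'])
cs,is_,_=snap('side','s4.png')
cv2.imwrite('pics/w4b.png',np.hstack([cv2.resize(im[150:400,180:400],(528,600)),cv2.resize(is_[170:260,215:255],(266,600))]))
```

```text
[0.42807078 0.05425604 0.08948808] [-3.05123116e-04 -4.96753910e-02  9.98765368e-01  3.53791796e-05]
```

View pics/w4b.png

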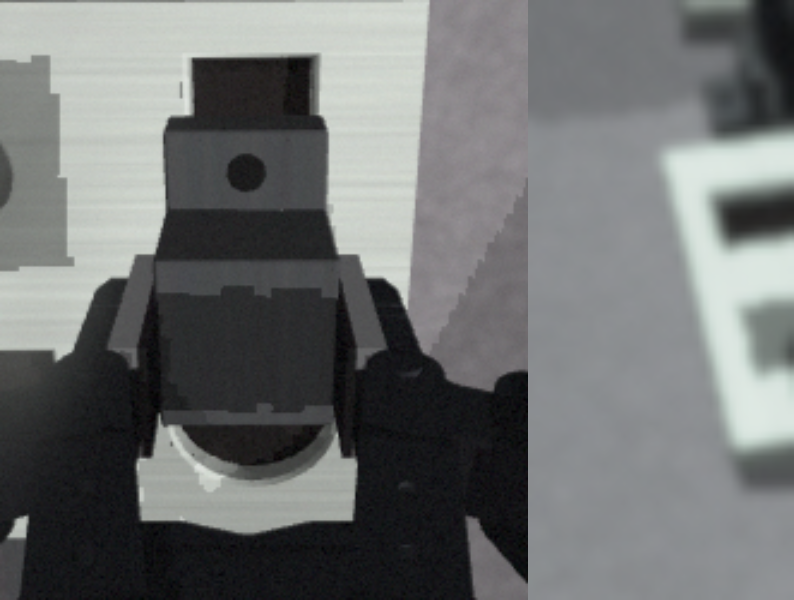

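The picture shows the block held squarely between the pads over its pocket, with the base hole at (282.5,222) and the base edge at row 203. I'll compute its offset in the grip.

Run:
```python
from h import *
st=manip.state();c=cam('wrist',st)
for nm,uv,z in (('hole',(282.5,222.1),.089),('edge',(282.5,203.5),.089)): p=onz(c,uv,z);print(nm,p,rel(st,p)*.5)
print(rel(st,[.4292,.0557,.0])*.5, st['joint_pos'])
```

```text
hole [0.40186798 0.05131187 0.089     ] [ 0.02653314 -0.00035345  0.000699  ]
edge [0.39226343 0.05035183 0.089     ] [ 0.03618555 -0.0003505   0.00070098]
[-0.00111854  0.00128022  0.08969345] [-4.66223579e-02 -3.02456806e-01  2.18082094e+00  3.61216286e-05
  1.26344078e+00 -1.71736098e+00]
```

send_rows:
  increments:
    - {"dx": -0.004, "dy": 0.003, "dz": 0.06, "yaw": -0.003, "claw": 1}
    - {"dx": -0.004, "dy": 0.003, "dz": 0.1, "yaw": -0.003, "claw": 1}
    - {"dx": -0.004, "dy": 0.003, "dz": 0.12, "yaw": -0.003, "claw": 1}
    - {"dx": -0.004, "dy": 0.003, "dz": 0.13, "yaw": -0.003, "claw": 1}
    - {"dx": -0.004, "dy": 0.003, "dz": 0.138, "yaw": -0.003, "claw": 1}
    - {"dx": -0.004, "dy": 0.003, "dz": 0.144, "yaw": -0.003, "claw": 1}
    - {"dx": -0.004, "dy": 0.003, "dz": 0.144, "yaw": -0.003, "claw": 1}

```text
time: 8.22
tool_pos: [0.4303, 0.0563, 0.018]
tool_rot: [0.0, -0.053, 0.999, -0.0]
contact_force: [-0.3, 0.5, -3.2]
gripper_width: 0.388
grasp_force: 61.5
```

send_rows:
  increments:
    - {"dx": 0, "dy": 0, "dz": 0, "yaw": 0, "claw": -1}
    - {"dx": 0, "dy": 0, "dz": 0, "yaw": 0, "claw": -1}
    - {"dx": 0, "dy": 0, "dz": 0, "yaw": 0, "claw": -1}
    - {"dx": 0, "dy": 0, "dz": -0.05, "yaw": 0, "claw": -1}
    - {"dx": 0, "dy": 0, "dz": -0.15, "yaw": 0, "claw": -1}
    - {"dx": 0, "dy": -0.1, "dz": -0.25, "yaw": 0, "claw": -1}
    - {"dx": -0.01, "dy": -0.65, "dz": -0.5, "yaw": 0, "claw": -1}
    - {"dx": -0.01, "dy": -0.65, "dz": -0.5, "yaw": 0, "claw": -1}
    - {"dx": -0.01, "dy": -0.65, "dz": -0.5, "yaw": 0, "claw": -1}
    - {"dx": -0.01, "dy": -0.65, "dz": -0.5, "yaw": 0, "claw": -1}
    - {"dx": -0.01, "dy": -0.65, "dz": -0.5, "yaw": 0, "claw": -1}
    - {"dx": -0.01, "dy": -0.65, "dz": -0.5, "yaw": 0, "claw": -1}
    - {"dx": -0.01, "dy": -0.65, "dz": -0.5, "yaw": 0, "claw": -1}
    - {"dx": -0.01, "dy": -0.65, "dz": -0.5, "yaw": 0, "claw": -1}
    - {"dx": -0.01, "dy": -0.65, "dz": -0.5, "yaw": 0, "claw": -1}

```text
time: 10.1
tool_pos: [0.4692, -0.2651, 0.2671]
tool_rot: [-0.0, -0.054, 0.999, 0.0]
contact_force: [-0.4, -0.2, -0.3]
gripper_width: 1.002
grasp_force: 0.0
```

```bash
cat > look.py <<'E'
from meas import *
import sys
c,im,st=snap('wrist',sys.argv[1]+'.png');np.save(sys.argv[1]+'.npy',np.array([*st['tool_pos'],*st['tool_rot']]));print(st['time'],st['tool_pos'])
h=cv2.cvtColor(im,cv2.COLOR_BGR2HSV)
poly=np.array([proj(c,[x,y,.003]) for x,y in((.405,-.20),(.645,-.225),(.62,-.44),(.39,-.415))]).astype(np.int32)
R0=np.zeros(h.shape[:2],np.uint8);cv2.fillPoly(R0,[poly],1)
m=((h[...,1]<100)&(R0>0)).astype(np.uint8);m=cv2.morphologyEx(m,cv2.MORPH_OPEN,np.ones((5,5)))
for k in comps(m,150,20000):
    x=k.reshape(-1,2).astype(float)
    print('px',x.mean(0).round(1),'area',cv2.contourArea(k),[ (np.round(r[0],1),np.round(r[1],1),round(r[2],1)) for z in(.003,.014,.033) for r in[cv2.minAreaRect(np.array([onz(c,p,z)[:2]*1000 for p in x]).astype(np.float32))]])
E
python3 look.py w5
```

```text
10.1 [ 0.46921485 -0.26508101  0.26708547]
px [186.7 238.5] area 1443.0 [(array([ 581.4, -390.8]), array([57.5, 70.5]), 51.5), (array([ 576.2, -387.7]), array([56. , 68.5]), 51.5), (array([ 567.2, -382.2]), array([53.3, 65.3]), 51.5)]
px [198.6 152.7] area 1336.5 [(array([ 457.3, -374.5]), array([50.7, 52.9]), 10.4), (array([ 455.4, -371.8]), array([49.3, 51.4]), 10.4), (array([ 452.3, -367.1]), array([47., 49.]), 10.4)]
```

View pics/w5.png

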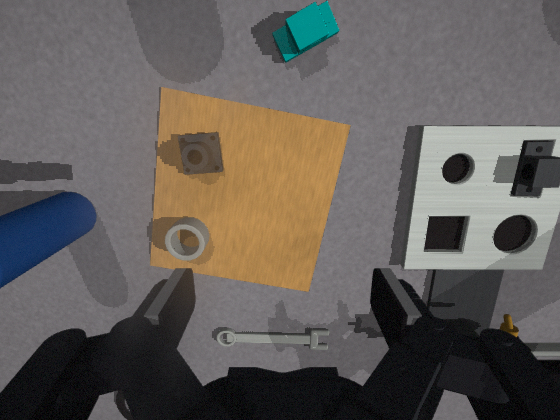

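Picture: the block sits in its pocket at (538,167), the flange (200,153) and ring (186,240) are unmoved, and the can is clear. Now the flange.

send_rows:
  increments:
    - {"dx": 0.048, "dy": -0.209, "dz": 0.12, "yaw": -0.058, "claw": -1}
    - {"dx": 0.048, "dy": -0.209, "dz": 0.24, "yaw": -0.058, "claw": -1}
    - {"dx": 0.048, "dy": -0.209, "dz": 0.34, "yaw": -0.058, "claw": -1}
    - {"dx": 0.048, "dy": -0.209, "dz": 0.36, "yaw": -0.058, "claw": -1}
    - {"dx": 0.048, "dy": -0.209, "dz": 0.42, "yaw": -0.058, "claw": -1}
    - {"dx": 0.048, "dy": -0.209, "dz": 0.46, "yaw": -0.058, "claw": -1}
    - {"dx": 0.048, "dy": -0.209, "dz": 0.49, "yaw": -0.058, "claw": -1}
    - {"dx": 0.048, "dy": -0.209, "dz": 0.5, "yaw": -0.058, "claw": -1}
    - {"dx": 0.048, "dy": -0.209, "dz": 0.5, "yaw": -0.058, "claw": -1}
    - {"dx": 0.048, "dy": -0.209, "dz": 0.5, "yaw": -0.058, "claw": 1}
    - {"dx": 0.048, "dy": -0.209, "dz": 0.5, "yaw": -0.058, "claw": 1}
    - {"dx": 0.048, "dy": -0.209, "dz": 0.5, "yaw": -0.058, "claw": 1}
    - {"dx": 0.048, "dy": -0.209, "dz": 0.5, "yaw": -0.058, "claw": 1}
    - {"dx": 0.048, "dy": -0.209, "dz": 0.5, "yaw": -0.058, "claw": 1}

```text
time: 11.9
tool_pos: [0.457, -0.3733, 0.0187]
tool_rot: [0.0, -0.096, 0.995, -0.001]
contact_force: [0.1, -0.5, 4.2]
gripper_width: 0.353
grasp_force: 60.1
```

send_rows:
  increments:
    - {"dx": 0, "dy": 0, "dz": -0.05, "yaw": 0, "claw": 1}
    - {"dx": 0, "dy": 0, "dz": -0.15, "yaw": 0, "claw": 1}
    - {"dx": -0.03, "dy": 0.08, "dz": -0.15, "yaw": 0, "claw": 1}
    - {"dx": -0.07, "dy": 0.17, "dz": -0.15, "yaw": 0.058, "claw": 1}
    - {"dx": -0.11, "dy": 0.26, "dz": -0.15, "yaw": 0.058, "claw": 1}
    - {"dx": -0.15, "dy": 0.35, "dz": -0.15, "yaw": 0.058, "claw": 1}
    - {"dx": -0.19, "dy": 0.45, "dz": -0.15, "yaw": 0.058, "claw": 1}
    - {"dx": -0.24, "dy": 0.55, "dz": -0.15, "yaw": 0.058, "claw": 1}
    - {"dx": -0.275, "dy": 0.647, "dz": -0.15, "yaw": 0.058, "claw": 1}
    - {"dx": -0.275, "dy": 0.647, "dz": -0.15, "yaw": 0.058, "claw": 1}
    - {"dx": -0.275, "dy": 0.647, "dz": -0.15, "yaw": 0.058, "claw": 1}
    - {"dx": -0.275, "dy": 0.647, "dz": -0.15, "yaw": 0.058, "claw": 1}

```text
time: 13.4
tool_pos: [0.5291, -0.03, 0.0924]
tool_rot: [-0.0, -0.052, 0.999, -0.0]
contact_force: [-0.0, -0.3, -3.2]
gripper_width: 0.35
grasp_force: 60.2
```

Run:
```python
from meas import *
c,im,st=snap('wrist','w6.png');print(st['tool_pos'],st['tool_rot'])
cv2.imwrite('pics/w6b.png',cv2.resize(im[150:400,180:400],(528,600)))
```

```text
[ 0.52912148 -0.02999303  0.0923577 ] [-4.03696297e-04 -5.20446654e-02  9.98644676e-01 -3.49007408e-05]
```

View pics/w6b.png

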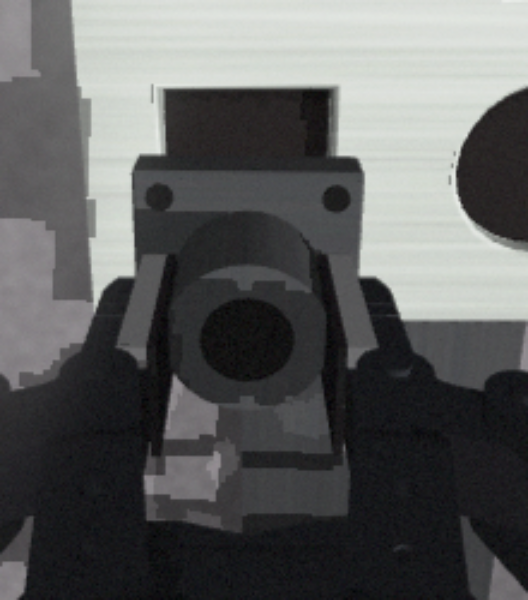

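The flange is held with its base top edge at crop (135,169)–(361,171), nearly parallel to the pocket edge.

Run:
```python
from h import *
st=manip.state();c=cam('wrist',st)
f=lambda x,y:(180+x/2.4,150+y/2.4)
for uv in ((135,169),(361,171),(159,197),(336,199)):p=onz(c,f(*uv),.0877);print(p,rel(st,p)*.5)
a,b=onz(c,f(135,169),.0877),onz(c,f(361,171),.0877);print('edge deg',np.degrees(np.arctan2(*(b-a)[1::-1]))-90,'want 5.96')
print(rel(st,[.5303,-.0296,.0])*.5)
```

```text
[ 0.50586177 -0.05654479  0.0877    ] [ 0.02593677 -0.02389115  0.00475191]
[ 0.50137087 -0.00879891  0.0877    ] [0.0254548  0.02406305 0.00475176]
[ 0.51173578 -0.05105553  0.0877    ] [ 0.01952545 -0.01904027  0.00474777]
[ 0.50827904 -0.01317116  0.0877    ] [0.01903701 0.01899834 0.00474758]
edge deg 5.373340661519023 want 5.96
[-0.00121949  0.00037529  0.09243439]
```

send_rows:
  increments:
    - {"dx": -0.004, "dy": 0.001, "dz": 0.06, "yaw": -0.006, "claw": 1}
    - {"dx": -0.004, "dy": 0.001, "dz": 0.1, "yaw": -0.006, "claw": 1}
    - {"dx": -0.004, "dy": 0.001, "dz": 0.118, "yaw": -0.006, "claw": 1}
    - {"dx": -0.004, "dy": 0.001, "dz": 0.128, "yaw": -0.006, "claw": 1}
    - {"dx": -0.004, "dy": 0.001, "dz": 0.136, "yaw": -0.006, "claw": 1}
    - {"dx": -0.004, "dy": 0.001, "dz": 0.142, "yaw": -0.006, "claw": 1}
    - {"dx": -0.004, "dy": 0.001, "dz": 0.142, "yaw": -0.006, "claw": 1}

```text
time: 14.32
tool_pos: [0.5316, -0.0282, 0.022]
tool_rot: [0.0, -0.057, 0.998, -0.0]
contact_force: [-0.2, -1.0, -2.3]
gripper_width: 0.346
grasp_force: 60.2
```

send_rows:
  increments:
    - {"dx": 0, "dy": 0, "dz": 0, "yaw": 0, "claw": -1}
    - {"dx": 0, "dy": 0, "dz": 0, "yaw": 0, "claw": -1}
    - {"dx": 0, "dy": 0, "dz": 0, "yaw": 0, "claw": -1}
    - {"dx": 0, "dy": 0, "dz": -0.05, "yaw": 0, "claw": -1}
    - {"dx": 0, "dy": 0, "dz": -0.15, "yaw": 0, "claw": -1}
    - {"dx": 0, "dy": -0.1, "dz": -0.25, "yaw": 0, "claw": -1}
    - {"dx": -0.003, "dy": -0.715, "dz": -0.36, "yaw": 0, "claw": -1}
    - {"dx": -0.003, "dy": -0.715, "dz": -0.36, "yaw": 0, "claw": -1}
    - {"dx": -0.003, "dy": -0.715, "dz": -0.36, "yaw": 0, "claw": -1}
    - {"dx": -0.003, "dy": -0.715, "dz": -0.36, "yaw": 0, "claw": -1}
    - {"dx": -0.003, "dy": -0.715, "dz": -0.36, "yaw": 0, "claw": -1}
    - {"dx": -0.003, "dy": -0.715, "dz": -0.36, "yaw": 0, "claw": -1}
    - {"dx": -0.003, "dy": -0.715, "dz": -0.36, "yaw": 0, "claw": -1}
    - {"dx": -0.003, "dy": -0.715, "dz": -0.36, "yaw": 0, "claw": -1}
    - {"dx": -0.003, "dy": -0.715, "dz": -0.36, "yaw": 0, "claw": -1}

```text
time: 16.2
tool_pos: [0.574, -0.3816, 0.2015]
tool_rot: [-0.0, -0.058, 0.998, 0.0]
contact_force: [0.3, -0.4, 0.9]
gripper_width: 1.003
grasp_force: 0.0
```

```bash
python3 look.py w7
python3 - <<'E'
from h import *
im=cv2.imread('pics/w7.png');st=manip.state();c=cam('wrist',st);print(st['tool_rot'],proj(c,[.573,-.3835,.033]))
g=cv2.GaussianBlur(cv2.cvtColor(im,cv2.COLOR_BGR2GRAY),(5,5),0)
p=proj(c,[.573,-.3835,.033]);R=54/2*308/abs(np.linalg.norm(-c[1][:3,:3].T@c[1][:3,3]-[.573,-.3835,.033])*1000);print('R',R)
m=(g[...]>105).astype(np.uint8)
y,x=int(p[1]),int(p[0]);h=cv2.cvtColor(im,cv2.COLOR_BGR2HSV)
m=((h[...,1]<70)&(h[...,2]>95)).astype(np.uint8)
w=np.zeros_like(m);cv2.circle(w,(x,y),int(R*1.7),1,-1);m&=w
n,l,s,ce=cv2.connectedComponentsWithStats(m)
for k in range(1,n):
    if s[k,4]>300:
        ct=max(cv2.findContours((l==k).astype(np.uint8),0,1)[0],key=cv2.contourArea);e=cv2.fitEllipse(ct);print(s[k],e,onz(c,e[0],.033))
E
```

```text
16.2 [ 0.57395696 -0.38162639  0.20152247]
px [278.5 185.3] area 2105.0 [(array([ 578.2, -385.8]), array([60.6, 58.2]), 6.6), (array([ 575.5, -386. ]), array([58.7, 56.3]), 6.6), (array([ 570.8, -386.3]), array([55.3, 53.1]), 6.6)]
[-1.40287708e-04 -5.80912758e-02  9.98311250e-01  1.81297218e-04] [281.17973333 187.97603877]
R 25.906483034255995
[ 253  161   52   51 1071] ((278.91400146484375, 186.52197265625), (48.583003997802734, 51.06279754638672), 54.38123321533203) [ 0.57172798 -0.3860133   0.033     ]
```

send_rows:
  increments:
    - {"dx": 0.005, "dy": -0.008, "dz": 0.12, "yaw": 0, "claw": -1}
    - {"dx": 0.005, "dy": -0.008, "dz": 0.23, "yaw": 0, "claw": -1}
    - {"dx": 0.005, "dy": -0.008, "dz": 0.3, "yaw": 0, "claw": -1}
    - {"dx": 0.005, "dy": -0.008, "dz": 0.34, "yaw": 0, "claw": -1}
    - {"dx": 0.005, "dy": -0.008, "dz": 0.37, "yaw": 0, "claw": -1}
    - {"dx": 0.005, "dy": -0.008, "dz": 0.381, "yaw": 0, "claw": -1}
    - {"dx": 0.005, "dy": -0.008, "dz": 0.381, "yaw": 0, "claw": -1}
    - {"dx": 0.005, "dy": -0.008, "dz": 0.381, "yaw": 0, "claw": 1}
    - {"dx": 0.005, "dy": -0.008, "dz": 0.381, "yaw": 0, "claw": 1}
    - {"dx": 0.005, "dy": -0.008, "dz": 0.381, "yaw": 0, "claw": 1}
    - {"dx": 0.005, "dy": -0.008, "dz": 0.381, "yaw": 0, "claw": 1}
    - {"dx": 0.005, "dy": -0.008, "dz": 0.381, "yaw": 0, "claw": 1}

```text
time: 17.75
tool_pos: [0.5729, -0.3883, 0.0132]
tool_rot: [0.001, -0.057, 0.998, -0.001]
contact_force: [-0.2, 0.9, 6.2]
gripper_width: 0.597
grasp_force: 63.4
```

send_rows:
  increments:
    - {"dx": 0, "dy": 0, "dz": -0.06, "yaw": 0, "claw": 1}
    - {"dx": 0, "dy": 0, "dz": -0.16, "yaw": 0, "claw": 1}
    - {"dx": 0, "dy": 0.1, "dz": -0.16, "yaw": 0, "claw": 1}
    - {"dx": 0, "dy": 0.2, "dz": -0.16, "yaw": 0, "claw": 1}
    - {"dx": 0, "dy": 0.3, "dz": -0.16, "yaw": 0, "claw": 1}
    - {"dx": 0, "dy": 0.4, "dz": -0.16, "yaw": 0, "claw": 1}
    - {"dx": 0, "dy": 0.5, "dz": -0.16, "yaw": 0, "claw": 1}
    - {"dx": 0, "dy": 0.6, "dz": -0.16, "yaw": 0, "claw": 1}
    - {"dx": 0, "dy": 0.7, "dz": -0.16, "yaw": 0, "claw": 1}
    - {"dx": 0, "dy": 0.8, "dz": -0.16, "yaw": 0, "claw": 1}
    - {"dx": -0.002, "dy": 0.914, "dz": -0.16, "yaw": 0, "claw": 1}
    - {"dx": -0.002, "dy": 0.914, "dz": -0.16, "yaw": 0, "claw": 1}
    - {"dx": -0.002, "dy": 0.914, "dz": -0.16, "yaw": 0, "claw": 1}
    - {"dx": -0.002, "dy": 0.914, "dz": -0.16, "yaw": 0, "claw": 1}

```text
time: 19.5
tool_pos: [0.5206, 0.0654, 0.0911]
tool_rot: [-0.0, -0.056, 0.998, -0.0]
contact_force: [-0.4, -0.0, -1.9]
gripper_width: 0.605
grasp_force: 63.6
```

Run:
```python
from meas import *
c,im,st=snap('wrist','w8.png');print(st['tool_pos'],st['tool_rot'],rel(st,[.5206,.0656,0])*.5)
g=cv2.cvtColor(im,cv2.COLOR_BGR2HSV)
cv2.imwrite('pics/w8b.png',cv2.resize(im[130:380,180:400],(528,600)))
```

```text
[0.52055441 0.06544925 0.09105422] [-1.98948795e-04 -5.64990879e-02  9.98402618e-01 -1.58931712e-04] [-0.00010011  0.00017149  0.09105414]
```

View pics/w8b.png

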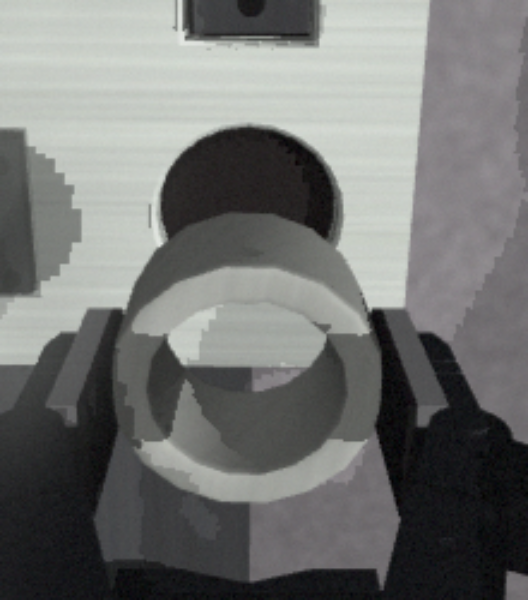

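The ring is gripped. Its top rim runs from row 266 to 501 and column 116 to 381 in the crop, with the block and flange in their pockets at the edges. I'll compute its offset in the grip.

Run:
```python
from h import *
st=manip.state();c=cam('wrist',st)
for uv in ((249,266),(249,501),(116,375),(381,375)):p=onz(c,(180+uv[0]/2.4,130+uv[1]/2.4),.111);print((rel(st,p)*.5).round(4))
```

```text
[ 0.0256  0.0002 -0.0199]
[-0.0263  0.0002 -0.0199]
[ 0.0031 -0.0251 -0.0199]
[ 0.003   0.0253 -0.0199]
```

send_rows:
  increments:
    - {"dx": 0, "dy": 0, "dz": 0.06, "yaw": 0, "claw": 1}
    - {"dx": 0, "dy": 0, "dz": 0.105, "yaw": 0, "claw": 1}
    - {"dx": 0, "dy": 0, "dz": 0.125, "yaw": 0, "claw": 1}
    - {"dx": 0, "dy": 0, "dz": 0.138, "yaw": 0, "claw": 1}
    - {"dx": 0, "dy": 0, "dz": 0.146, "yaw": 0, "claw": 1}
    - {"dx": 0, "dy": 0, "dz": 0.15, "yaw": 0, "claw": 1}
    - {"dx": 0, "dy": 0, "dz": 0.15, "yaw": 0, "claw": 1}

```text
time: 20.42
tool_pos: [0.5208, 0.0667, 0.0167]
tool_rot: [0.0, -0.057, 0.998, -0.0]
contact_force: [0.0, -0.2, -1.2]
gripper_width: 0.607
grasp_force: 63.6
```

send_rows:
  increments:
    - {"dx": 0, "dy": 0, "dz": 0, "yaw": 0, "claw": -1}
    - {"dx": 0, "dy": 0, "dz": 0, "yaw": 0, "claw": -1}
    - {"dx": 0, "dy": 0, "dz": 0, "yaw": 0, "claw": -1}
    - {"dx": 0, "dy": 0, "dz": -0.06, "yaw": 0, "claw": -1}
    - {"dx": 0, "dy": 0, "dz": -0.18, "yaw": 0, "claw": -1}
    - {"dx": 0, "dy": 0, "dz": -0.55, "yaw": 0, "claw": -1}
    - {"dx": 0, "dy": 0, "dz": -0.55, "yaw": 0, "claw": -1}
    - {"dx": 0, "dy": 0, "dz": -0.55, "yaw": 0, "claw": -1}
    - {"dx": 0, "dy": 0, "dz": -0.55, "yaw": 0, "claw": -1}
    - {"dx": 0, "dy": 0, "dz": -0.55, "yaw": 0, "claw": -1}
    - {"dx": 0, "dy": 0, "dz": -0.55, "yaw": 0, "claw": -1}

```text
time: 21.8
tool_pos: [0.5196, 0.0666, 0.2888]
tool_rot: [-0.002, -0.057, 0.998, 0.0]
contact_force: [0.1, -1.3, 0.2]
gripper_width: 1.005
grasp_force: 0.0
```

Run:
```python
from meas import *
c,im,st=snap('wrist','w9.png');np.save('w9.npy',np.array([*st['tool_pos'],*st['tool_rot']]));print(st['tool_pos'])
cs,s,_=snap('scene','sc9.png')
top=cv2.resize(im[60:360,150:550],(800,600))
s2=cv2.resize(s[195:300,265:370],(240,240),interpolation=2);top[360:,:240]=s2
cv2.imwrite('pics/v9.png',top)
```

```text
[0.51958549 0.06661759 0.28882834]
```

View pics/v9.png

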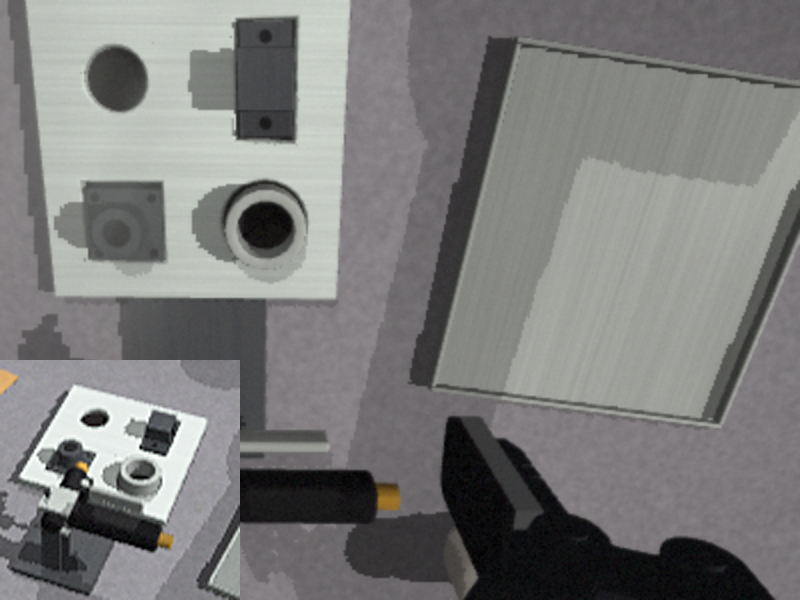

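Picture: block, flange and ring sit in their pockets with clean outlines, the bush pocket is empty (no bush in this start), and the trigger (314,280) and handle end (336,308) are visible. Next I'll check the squeeze point.

Run:
```python
from h import *
L=lambda n:(lambda v:cam('wrist',{'tool_pos':v[:3],'tool_rot':v[3:]}))(np.load(n+'.npy'))
c1,c9=L('w1'),L('w9');a=np.radians(5.96);M=np.array([[np.cos(a),-np.sin(a)],[np.sin(a),np.cos(a)]])
S=lambda x,y:np.array([.4802,.0131])+M@[x,y]
inv=lambda p:np.r_[M.T@(p[:2]-[.4802,.0131]),p[2]].round(4)
print('handle end',inv(tri((c1,(436,282)),(c9,(336,308)))),'trigger tip',inv(tri((c1,(414,261)),(c9,(314,280)))))
print('planes: handle end',inv(onz(c9,(336,308),.1)),'trigger tip',inv(onz(c9,(314,280),.109)))
st=manip.state();q=S(.1955,.064);print('target',q,rel(st,[*q,.20]),st['joint_pos'])
# tray from w9 / scene
```

```text
handle end [0.1979 0.1166 0.1098] trigger tip [0.1668 0.0893 0.0983]
planes: handle end [0.2034 0.1183 0.1   ] trigger tip [0.158  0.0877 0.109 ]
target [0.66799787 0.09705363] [-0.30217528  0.02643493  0.17708053] [-1.45853243e-02 -2.16561575e-01  1.77124110e+00  8.22211796e-06
  1.59058775e+00 -1.70005921e+00]
```

The handle end and trigger tip agree with the text to within a few mm. I'll hover over the squeeze point.

send_rows:
  increments:
    - {"dx": -0.1, "dy": 0.01, "dz": 0, "yaw": 0.12, "claw": -1}
    - {"dx": -0.2, "dy": 0.02, "dz": 0, "yaw": 0.24, "claw": -1}
    - {"dx": -0.302, "dy": 0.026, "dz": 0, "yaw": 0.36, "claw": -1}
    - {"dx": -0.302, "dy": 0.026, "dz": 0.05, "yaw": 0.48, "claw": -1}
    - {"dx": -0.302, "dy": 0.026, "dz": 0.1, "yaw": 0.6, "claw": -1}
    - {"dx": -0.302, "dy": 0.026, "dz": 0.18, "yaw": 0.72, "claw": -1}
    - {"dx": -0.302, "dy": 0.026, "dz": 0.18, "yaw": 0.84, "claw": -1}
    - {"dx": -0.302, "dy": 0.026, "dz": 0.18, "yaw": 1, "claw": -1}
    - {"dx": -0.302, "dy": 0.026, "dz": 0.18, "yaw": 1, "claw": -1}
    - {"dx": -0.302, "dy": 0.026, "dz": 0.18, "yaw": 1, "claw": -1}
    - {"dx": -0.302, "dy": 0.026, "dz": 0.18, "yaw": 1, "claw": -1}

```text
time: 23.28
tool_pos: [0.6687, 0.0968, 0.2005]
tool_rot: [-0.0, 0.638, 0.77, -0.0]
contact_force: [0.0, 0.6, 0.5]
gripper_width: 1.003
grasp_force: 0.0
```

Run:
```python
from h import *
c,im,st=snap('wrist','w10.png');q=np.array(st['tool_rot']);y=R.from_quat(q[[1,2,3,0]]).as_matrix()[:,1]
print(st['tool_pos'],'tooly deg',np.degrees(np.arctan2(y[1],y[0])),rel(st,[.668,.097,.079]))
```

```text
[0.66874592 0.09678166 0.20049165] tooly deg 10.670643577925237 [ 0.00066211 -0.00108653  0.24298495]
```

send_rows:
  increments:
    - {"dx": 0, "dy": -0.001, "dz": 0, "yaw": 0.055, "claw": -1}
    - {"dx": 0, "dy": -0.001, "dz": 0.06, "yaw": 0.055, "claw": -1}
    - {"dx": 0, "dy": -0.001, "dz": 0.11, "yaw": 0.055, "claw": -1}
    - {"dx": 0, "dy": -0.001, "dz": 0.15, "yaw": 0.055, "claw": -1}
    - {"dx": 0, "dy": -0.001, "dz": 0.19, "yaw": 0.055, "claw": -1}
    - {"dx": 0, "dy": -0.001, "dz": 0.22, "yaw": 0.055, "claw": -1}
    - {"dx": 0, "dy": -0.001, "dz": 0.243, "yaw": 0.055, "claw": -1}
    - {"dx": 0, "dy": -0.001, "dz": 0.243, "yaw": 0.055, "claw": -1}

```text
time: 24.32
tool_pos: [0.668, 0.0967, 0.0787]
tool_rot: [-0.001, 0.67, 0.743, -0.001]
contact_force: [-0.4, 0.1, 0.7]
gripper_width: 1.005
grasp_force: 0.0
```

Run:
```python
from h import *
c,im,st=snap('wrist','w11.png');print(st['contact_force'],st['tool_pos'])
cv2.imwrite('pics/w11b.png',cv2.resize(im[100:400,80:480],(800,600)))
```

```text
[-0.41199556  0.13404385  0.73269422] [0.66798851 0.09670027 0.078682  ]
```

View pics/w11b.png

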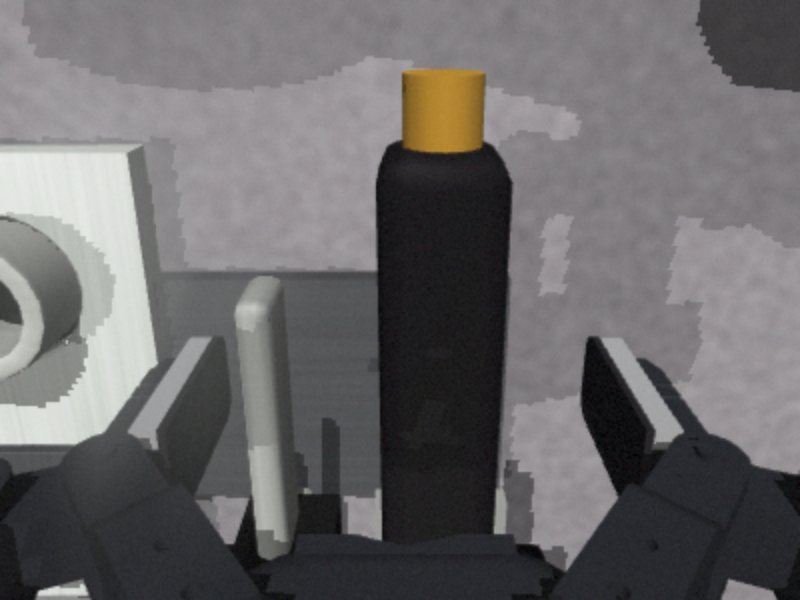

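The fingers straddle the trigger (left) and handle as intended. First burst: squeeze.

send_rows:
  increments:
    - {"dx": 0, "dy": 0, "dz": 0, "yaw": 0, "claw": 1}
    - {"dx": 0, "dy": 0, "dz": 0, "yaw": 0, "claw": 1}
    - {"dx": 0, "dy": 0, "dz": 0, "yaw": 0, "claw": 1}
    - {"dx": 0, "dy": 0, "dz": 0, "yaw": 0, "claw": 1}
    - {"dx": 0, "dy": 0, "dz": 0, "yaw": 0, "claw": 1}
    - {"dx": 0, "dy": 0, "dz": 0, "yaw": 0, "claw": 1}
    - {"dx": 0, "dy": 0, "dz": 0, "yaw": 0, "claw": 1}
    - {"dx": 0, "dy": 0, "dz": 0, "yaw": 0, "claw": 1}
    - {"dx": 0, "dy": 0, "dz": 0, "yaw": 0, "claw": 1}
    - {"dx": 0, "dy": 0, "dz": 0, "yaw": 0, "claw": 1}
    - {"dx": 0, "dy": 0, "dz": 0, "yaw": 0, "claw": 1}
    - {"dx": 0, "dy": 0, "dz": 0, "yaw": 0, "claw": 1}
    - {"dx": 0, "dy": 0, "dz": 0, "yaw": 0, "claw": 1}
    - {"dx": 0, "dy": 0, "dz": 0, "yaw": 0, "claw": 1}

```text
time: 26.12
tool_pos: [0.6669, 0.0971, 0.0812]
tool_rot: [-0.002, 0.67, 0.742, -0.001]
contact_force: [-8.2, 1.4, 7.3]
gripper_width: 0.492
grasp_force: 59.0
```

Run:
```python
from h import *
c,im,st=snap('wrist','w12.png');print(st['contact_force'],st['tool_pos'],st['gripper_width'],st['grasp_force'])
```

```text
[-8.19675764  1.42356715  7.33836145] [0.666923   0.09710343 0.08117587] 0.4922499683963645 59.00835022330284
```

Fully squeezed (opening about 42 mm at 59 N). Now I'll hold a little longer, release and wait, squeeze again and hold.

send_rows:
  increments:
    - {"dx": 0, "dy": 0, "dz": 0, "yaw": 0, "claw": 1}
    - {"dx": 0, "dy": 0, "dz": 0, "yaw": 0, "claw": 1}
    - {"dx": 0, "dy": 0, "dz": 0, "yaw": 0, "claw": -1}
    - {"dx": 0, "dy": 0, "dz": 0, "yaw": 0, "claw": -1}
    - {"dx": 0, "dy": 0, "dz": 0, "yaw": 0, "claw": -1}
    - {"dx": 0, "dy": 0, "dz": 0, "yaw": 0, "claw": -1}
    - {"dx": 0, "dy": 0, "dz": 0, "yaw": 0, "claw": -1}
    - {"dx": 0, "dy": 0, "dz": 0, "yaw": 0, "claw": -1}
    - {"dx": 0, "dy": 0, "dz": 0, "yaw": 0, "claw": -1}
    - {"dx": 0, "dy": 0, "dz": 0, "yaw": 0, "claw": -1}
    - {"dx": 0, "dy": 0, "dz": 0, "yaw": 0, "claw": -1}
    - {"dx": 0, "dy": 0, "dz": 0, "yaw": 0, "claw": -1}

```text
time: 27.68
tool_pos: [0.6685, 0.0967, 0.0798]
tool_rot: [-0.0, 0.67, 0.743, -0.0]
contact_force: [-0.2, -0.6, -0.6]
gripper_width: 1.002
grasp_force: 0.0
```

Run:
```python
from h import *
c,im,st=snap('wrist','w13.png');print(st['gripper_width'],st['grasp_force'])
a,b,m=[cv2.imread(f'pics/w{k}.png').astype(int)[235:330,80:300] for k in (11,12,13)]
print('trigger diff squeezed vs rest',abs(a-b).mean(),'released vs rest',abs(a-m).mean())
def scan(im,r): return cv2.cvtColor(im,cv2.COLOR_BGR2GRAY)[r,190:300:4]
for k in(11,12,13): print(k,scan(cv2.imread(f'pics/w{k}.png'),260))
# nest check: ring/flange/block still home (scene view diff against the picture before the burst)
cs,s,_=snap('scene','sc13.png');o=cv2.imread('pics/sc9.png')
print('nest diff',abs(s.astype(int)-o)[200:245,280:350].mean())
```

```text
1.0018700771180664 0.0
trigger diff squeezed vs rest 27.24993620414673 released vs rest 4.044800637958533
11 [101 100 158 179 168 140  79  76  68  90  89  84  87  88  86  85  87  83
  83  85  22  20  26  27  25  27  23  26]
12 [105 100  98  99 101  98  93  91  91 164 166 167  46  88  88  86 139 173
 182 172 111  20  26  28  25  30  26  33]
13 [101 101 160 177 167 127  92  77  84  85  89  87  87  84  83  84  86  85
  85  85  14  27  20  31  28  29  22  32]
nest diff 66.21407407407408
```

Trigger squeezed (its tip moved about 58 px) and sprang back. I'll check that the parts are still home before the second burst.

```bash
cat > nest.py <<'E'
from meas import *
a=np.radians(5.96);M=np.array([[np.cos(a),-np.sin(a)],[np.sin(a),np.cos(a)]]);o=np.array([.4802,.0131])
def chk(n,c,im):
    poly=np.array([proj(c,[*(o+M@[x,y]),.014]) for x,y in((-.1,-.1),(.1,-.1),(.1,.1),(-.1,.1))])
    g=cv2.cvtColor(im,cv2.COLOR_BGR2HSV);R0=np.zeros(g.shape[:2],np.uint8);cv2.fillPoly(R0,[poly.astype(np.int32)],1)
    m=((g[...,2]<125)|(g[...,1]>60))&(R0>0)
    for k in comps(m,40,9000):
        p=onz(c,k.reshape(-1,2).mean(0),.025);print(n,'px',k.reshape(-1,2).mean(0).round(0),'A',cv2.contourArea(k),'station',(M.T@(p[:2]-o)*1000).round(0))
if __name__=='__main__':
    for n in('side','scene'): 
        c,im,st=snap(n,f'n_{n}_{st0}.png' if (st0:=round(manip.state()['time'])) else None);chk(n,c,im)
    i=cv2.imread('pics/side0.png');chk('side0',cam('side'),i); chk('sc9',cam('scene'),cv2.imread('pics/sc9.png'))
E
python3 nest.py
```

```text
side px [260. 222.] A 55.5 station [-48. -61.]
side px [290. 217.] A 217.0 station [ 44. -58.]
side px [284. 199.] A 87.5 station [42. 22.]
side px [254. 200.] A 210.0 station [-48.  41.]
side px [283. 192.] A 50.0 station [47. 59.]
scene px [317. 234.] A 1630.0 station [12.  8.]
side0 px [260. 222.] A 63.0 station [-49. -61.]
side0 px [290. 218.] A 163.5 station [ 42. -61.]
side0 px [254. 201.] A 131.5 station [-49.  34.]
side0 px [283. 197.] A 128.0 station [42. 34.]
sc9 px [321. 249.] A 48.5 station [67. 42.]
sc9 px [327. 243.] A 56.5 station [36. 50.]
sc9 px [305. 248.] A 379.5 station [81. -4.]
sc9 px [334. 227.] A 204.0 station [-40.  49.]
sc9 px [306. 220.] A 52.0 station [-35. -42.]
```

The side view shows parts in all three pockets. Second burst.

send_rows:
  increments:
    - {"dx": 0, "dy": 0, "dz": 0, "yaw": 0, "claw": 1}
    - {"dx": 0, "dy": 0, "dz": 0, "yaw": 0, "claw": 1}
    - {"dx": 0, "dy": 0, "dz": 0, "yaw": 0, "claw": 1}
    - {"dx": 0, "dy": 0, "dz": 0, "yaw": 0, "claw": 1}
    - {"dx": 0, "dy": 0, "dz": 0, "yaw": 0, "claw": 1}
    - {"dx": 0, "dy": 0, "dz": 0, "yaw": 0, "claw": 1}
    - {"dx": 0, "dy": 0, "dz": 0, "yaw": 0, "claw": 1}
    - {"dx": 0, "dy": 0, "dz": 0, "yaw": 0, "claw": 1}
    - {"dx": 0, "dy": 0, "dz": 0, "yaw": 0, "claw": 1}
    - {"dx": 0, "dy": 0, "dz": 0, "yaw": 0, "claw": 1}
    - {"dx": 0, "dy": 0, "dz": 0, "yaw": 0, "claw": 1}
    - {"dx": 0, "dy": 0, "dz": 0, "yaw": 0, "claw": 1}
    - {"dx": 0, "dy": 0, "dz": 0, "yaw": 0, "claw": 1}
    - {"dx": 0, "dy": 0, "dz": 0, "yaw": 0, "claw": 1}
    - {"dx": 0, "dy": 0, "dz": 0, "yaw": 0, "claw": 1}
    - {"dx": 0, "dy": 0, "dz": 0, "yaw": 0, "claw": 1}

```text
time: 29.88
tool_pos: [0.6668, 0.097, 0.0801]
tool_rot: [-0.002, 0.67, 0.742, -0.002]
contact_force: [-5.9, 0.7, 5.2]
gripper_width: 0.493
grasp_force: 57.4
```

send_rows:
  increments:
    - {"dx": 0, "dy": 0, "dz": 0, "yaw": 0, "claw": -1}
    - {"dx": 0, "dy": 0, "dz": 0, "yaw": 0, "claw": -1}
    - {"dx": 0, "dy": 0, "dz": 0, "yaw": 0, "claw": -1}
    - {"dx": 0, "dy": 0, "dz": 0, "yaw": 0, "claw": -1}
    - {"dx": 0, "dy": 0, "dz": 0, "yaw": 0, "claw": -1}
    - {"dx": 0, "dy": 0, "dz": 0, "yaw": 0, "claw": -1}
    - {"dx": 0, "dy": 0, "dz": 0, "yaw": 0, "claw": -1}
    - {"dx": 0, "dy": 0, "dz": 0, "yaw": 0, "claw": -1}

```text
time: 30.88
tool_pos: [0.6685, 0.0967, 0.0798]
tool_rot: [-0.0, 0.67, 0.743, -0.0]
contact_force: [-0.2, -0.1, 0.0]
gripper_width: 0.997
grasp_force: 0.0
```

```bash
python3 - <<'E'
from h import *
c,im,st=snap('wrist','w14.png');print(st['time'],st['gripper_width'],cv2.cvtColor(im,cv2.COLOR_BGR2GRAY)[260,190:300:4])
E
python3 nest.py | grep 'side px'
```

```text
30.875 0.9974380847043488 [102 100 159 176 168 126  93  70  82  89  87  84  86  84  86  83  87  87
  85  84  21  25  26  24  31  26  22  30]
side px [260. 222.] A 55.5 station [-48. -61.]
side px [290. 217.] A 216.0 station [ 44. -58.]
side px [283. 200.] A 88.0 station [42. 22.]
side px [254. 200.] A 208.5 station [-48.  40.]
side px [283. 192.] A 50.0 station [47. 59.]
```

send_rows:
  increments:
    - {"dx": 0, "dy": 0, "dz": -0.08, "yaw": 0, "claw": -1}
    - {"dx": 0, "dy": 0, "dz": -0.2, "yaw": 0, "claw": -1}
    - {"dx": 0, "dy": 0, "dz": -0.32, "yaw": 0, "claw": -1}
    - {"dx": 0.15, "dy": -0.42, "dz": -0.5, "yaw": -1, "claw": -1}
    - {"dx": 0.15, "dy": -0.42, "dz": -0.5, "yaw": -1, "claw": -1}
    - {"dx": 0.15, "dy": -0.42, "dz": -0.5, "yaw": -1, "claw": -1}
    - {"dx": 0.15, "dy": -0.42, "dz": -0.5, "yaw": -1, "claw": -1}
    - {"dx": 0.15, "dy": -0.42, "dz": -0.5, "yaw": -1, "claw": -1}
    - {"dx": 0.15, "dy": -0.42, "dz": -0.5, "yaw": -1, "claw": -1}
    - {"dx": 0.15, "dy": -0.42, "dz": -0.5, "yaw": -1, "claw": -1}
    - {"dx": 0.15, "dy": -0.42, "dz": -0.5, "yaw": -1, "claw": -1}
    - {"dx": 0.15, "dy": -0.42, "dz": -0.5, "yaw": -1, "claw": -1}
    - {"dx": 0.15, "dy": -0.42, "dz": -0.5, "yaw": -1, "claw": -1}
    - {"dx": 0.15, "dy": -0.42, "dz": -0.5, "yaw": -1, "claw": -1}
    - {"dx": 0.15, "dy": -0.42, "dz": -0.5, "yaw": -1, "claw": -1}

```text
time: 32.9
tool_pos: [0.452, 0.1497, 0.3298]
tool_rot: [-0.0, -0.016, 1.0, 0.0]
contact_force: [0.0, 0.2, -0.8]
gripper_width: 1.0
grasp_force: 0.0
```

Run:
```python
from nest import *
c,im,st=snap('wrist','w15.png');np.save('w15.npy',np.array([*st['tool_pos'],*st['tool_rot']]));print(st['time'],st['tool_pos'],st['tool_rot'],st['joint_pos'][5])
chk('w15',c,im)
# tray corners picked in view w9 (crop/2+offset) on the rim plane z=.012 and predicted px in w15
v=np.load('w9.npy');c9=cam('wrist',{'tool_pos':v[:3],'tool_rot':v[3:]})
P=[onz(c9,(150+x/2,60+y/2),.012) for x,y in((518,39),(435,387),(720,426))];print('tray corners',np.round(P,4),[np.linalg.norm(P[i]-P[j]) for i,j in((0,1),(1,2))])
print('tray centre',(P[0]+P[2])/2,'angle x',np.degrees(np.arctan2(*(P[1]-P[0])[1::-1])))
print('can see tray: ',[proj(c,p).round(0) for p in P], proj(c,P[0]+P[2]-P[1]).round(0))
```

```text
32.9 [0.45197942 0.14973416 0.32979797] [-5.37422291e-06 -1.56984132e-02  9.99876772e-01  7.61494115e-06] -1.438771788715351
w15 px [226. 211.] A 402.0 station [49. 48.]
w15 px [163. 211.] A 1279.5 station [ 42. -48.]
w15 px [222. 204.] A 476.0 station [37. 42.]
w15 px [156. 151.] A 482.5 station [-48. -41.]
w15 px [210. 146.] A 1541.0 station [-49.  37.]
tray corners [[0.3871 0.2118 0.012 ]
 [0.6309 0.208  0.012 ]
 [0.6385 0.4323 0.012 ]] [np.float64(0.24383113242410814), np.float64(0.22442227535321121)]
tray centre [0.51278891 0.32206729 0.012     ] angle x -0.8865168582237428
can see tray:  [array([327., 120.]), array([314., 271.]), array([445., 278.])] [481. 131.]
```

All three are still home. The tray centre is (0.513, 0.322), close to axis-aligned, and its sides are about 2% under the text. Now the block goes to the tray.

send_rows:
  increments:
    - {"dx": 0.051, "dy": -0.186, "dz": 0.12, "yaw": -0.049, "claw": -1}
    - {"dx": 0.051, "dy": -0.186, "dz": 0.24, "yaw": -0.049, "claw": -1}
    - {"dx": 0.051, "dy": -0.186, "dz": 0.36, "yaw": -0.049, "claw": -1}
    - {"dx": 0.051, "dy": -0.186, "dz": 0.44, "yaw": -0.049, "claw": -1}
    - {"dx": 0.051, "dy": -0.186, "dz": 0.48, "yaw": -0.049, "claw": -1}
    - {"dx": 0.051, "dy": -0.186, "dz": 0.54, "yaw": -0.049, "claw": -1}
    - {"dx": 0.051, "dy": -0.186, "dz": 0.59, "yaw": -0.049, "claw": -1}
    - {"dx": 0.051, "dy": -0.186, "dz": 0.615, "yaw": -0.049, "claw": -1}
    - {"dx": 0.051, "dy": -0.186, "dz": 0.624, "yaw": -0.049, "claw": -1}
    - {"dx": 0.051, "dy": -0.186, "dz": 0.624, "yaw": -0.049, "claw": -1}
    - {"dx": 0.051, "dy": -0.186, "dz": 0.624, "yaw": -0.049, "claw": 1}
    - {"dx": 0.051, "dy": -0.186, "dz": 0.624, "yaw": -0.049, "claw": 1}
    - {"dx": 0.051, "dy": -0.186, "dz": 0.624, "yaw": -0.049, "claw": 1}
    - {"dx": 0.051, "dy": -0.186, "dz": 0.624, "yaw": -0.049, "claw": 1}
    - {"dx": 0.051, "dy": -0.186, "dz": 0.624, "yaw": -0.049, "claw": 1}
    - {"dx": 0.051, "dy": -0.186, "dz": 0.6, "yaw": -0.049, "claw": 1}
    - {"dx": 0.051, "dy": -0.186, "dz": 0.5, "yaw": -0.049, "claw": 1}
    - {"dx": 0.051, "dy": -0.186, "dz": 0.44, "yaw": -0.049, "claw": 1}

```text
time: 35.2
tool_pos: [0.4292, 0.0559, 0.1113]
tool_rot: [0.0, -0.053, 0.999, -0.0]
contact_force: [0.4, -0.2, -4.5]
gripper_width: 0.386
grasp_force: 61.1
```

send_rows:
  increments:
    - {"dx": -0.02, "dy": 0.1, "dz": 0, "yaw": 0, "claw": 1}
    - {"dx": -0.04, "dy": 0.2, "dz": 0, "yaw": 0, "claw": 1}
    - {"dx": -0.06, "dy": 0.3, "dz": 0, "yaw": 0, "claw": 1}
    - {"dx": -0.086, "dy": 0.421, "dz": 0, "yaw": 0, "claw": 1}
    - {"dx": -0.086, "dy": 0.421, "dz": 0.02, "yaw": 0, "claw": 1}
    - {"dx": -0.086, "dy": 0.421, "dz": 0.1, "yaw": 0, "claw": 1}
    - {"dx": -0.086, "dy": 0.421, "dz": 0.15, "yaw": 0, "claw": 1}
    - {"dx": -0.086, "dy": 0.421, "dz": 0.175, "yaw": 0, "claw": 1}
    - {"dx": -0.086, "dy": 0.421, "dz": 0.185, "yaw": 0, "claw": 1}
    - {"dx": -0.086, "dy": 0.421, "dz": 0.186, "yaw": 0, "claw": 1}
    - {"dx": -0.086, "dy": 0.421, "dz": 0.186, "yaw": 0, "claw": 1}

```text
time: 36.58
tool_pos: [0.4508, 0.2699, 0.0176]
tool_rot: [0.001, -0.053, 0.999, 0.0]
contact_force: [-0.0, -0.4, -2.4]
gripper_width: 0.388
grasp_force: 62.0
```

send_rows:
  increments:
    - {"dx": 0, "dy": 0, "dz": 0, "yaw": 0, "claw": -1}
    - {"dx": 0, "dy": 0, "dz": 0, "yaw": 0, "claw": -1}
    - {"dx": 0, "dy": 0, "dz": 0, "yaw": 0, "claw": -1}
    - {"dx": 0, "dy": 0, "dz": -0.06, "yaw": 0, "claw": -1}
    - {"dx": 0, "dy": 0, "dz": -0.15, "yaw": 0, "claw": -1}
    - {"dx": 0, "dy": 0, "dz": -0.25, "yaw": 0, "claw": -1}
    - {"dx": -0.096, "dy": -0.613, "dz": -0.25, "yaw": 0, "claw": -1}
    - {"dx": -0.096, "dy": -0.613, "dz": -0.25, "yaw": 0, "claw": -1}
    - {"dx": -0.096, "dy": -0.613, "dz": -0.25, "yaw": 0, "claw": -1}
    - {"dx": -0.096, "dy": -0.613, "dz": -0.25, "yaw": 0, "claw": -1}
    - {"dx": -0.096, "dy": -0.613, "dz": -0.25, "yaw": 0, "claw": -1}
    - {"dx": -0.096, "dy": -0.613, "dz": -0.25, "yaw": 0, "claw": -1}
    - {"dx": -0.096, "dy": -0.613, "dz": -0.25, "yaw": 0, "claw": -1}

```text
time: 38.2
tool_pos: [0.5299, -0.0297, 0.1417]
tool_rot: [-0.0, -0.053, 0.999, 0.0]
contact_force: [-0.7, 0.5, -0.7]
gripper_width: 0.995
grasp_force: 0.0
```

```bash
python3 - <<'E'
from nest import *
c,im,st=snap('wrist','w16.png');print(st['time'],st['tool_pos'],rel(st,[.5306,-.0297,.0213]))
chk('w16',c,im)
E
python3 nest.py | grep 'side px'
```

```text
38.2 [ 0.52991849 -0.02967389  0.1417068 ] [-0.00142925 -0.00033847  0.24081298]
w16 px [396. 209.] A 1470.0 station [49. 53.]
w16 px [275. 200.] A 3912.5 station [ 42. -54.]
w16 px [368. 196.] A 1942.5 station [38. 27.]
w16 px [284.  93.] A 1914.0 station [-46. -47.]
w16 px [400.  92.] A 4422.5 station [-47.  45.]
side px [260. 222.] A 55.5 station [-48. -61.]
side px [290. 217.] A 220.0 station [ 44. -58.]
side px [254. 201.] A 125.5 station [-49.  34.]
side px [284. 200.] A 94.0 station [43. 22.]
side px [283. 192.] A 53.0 station [47. 59.]
side px [294. 188.] A 50.0 station [86. 69.]
```

send_rows:
  increments:
    - {"dx": -0.001, "dy": 0, "dz": 0.09, "yaw": 0, "claw": -1}
    - {"dx": -0.001, "dy": 0, "dz": 0.16, "yaw": 0, "claw": -1}
    - {"dx": -0.001, "dy": 0, "dz": 0.21, "yaw": 0, "claw": -1}
    - {"dx": -0.001, "dy": 0, "dz": 0.235, "yaw": 0, "claw": -1}
    - {"dx": -0.001, "dy": 0, "dz": 0.241, "yaw": 0, "claw": -1}
    - {"dx": -0.001, "dy": 0, "dz": 0.241, "yaw": 0, "claw": -1}
    - {"dx": -0.001, "dy": 0, "dz": 0.241, "yaw": 0, "claw": 1}
    - {"dx": -0.001, "dy": 0, "dz": 0.241, "yaw": 0, "claw": 1}
    - {"dx": -0.001, "dy": 0, "dz": 0.241, "yaw": 0, "claw": 1}
    - {"dx": -0.001, "dy": 0, "dz": 0.241, "yaw": 0, "claw": 1}
    - {"dx": -0.001, "dy": 0, "dz": 0.241, "yaw": 0, "claw": 1}
    - {"dx": -0.001, "dy": 0, "dz": 0.22, "yaw": 0, "claw": 1}
    - {"dx": -0.001, "dy": 0, "dz": 0.12, "yaw": 0, "claw": 1}
    - {"dx": -0.001, "dy": 0, "dz": 0.04, "yaw": 0, "claw": 1}
    - {"dx": -0.001, "dy": 0, "dz": 0.04, "yaw": 0, "claw": 1}

```text
time: 40.22
tool_pos: [0.5333, -0.0304, 0.126]
tool_rot: [0.004, -0.053, 0.999, -0.001]
contact_force: [0.2, -0.1, -2.3]
gripper_width: 0.348
grasp_force: 59.8
```

send_rows:
  increments:
    - {"dx": 0, "dy": 0.1, "dz": 0, "yaw": 0, "claw": 1}
    - {"dx": -0.01, "dy": 0.2, "dz": 0, "yaw": 0, "claw": 1}
    - {"dx": -0.016, "dy": 0.3, "dz": 0, "yaw": 0, "claw": 1}
    - {"dx": -0.022, "dy": 0.4, "dz": 0, "yaw": 0, "claw": 1}
    - {"dx": -0.028, "dy": 0.5, "dz": 0, "yaw": 0, "claw": 1}
    - {"dx": -0.034, "dy": 0.6, "dz": 0, "yaw": 0, "claw": 1}
    - {"dx": -0.04, "dy": 0.7, "dz": 0, "yaw": 0, "claw": 1}
    - {"dx": -0.044, "dy": 0.809, "dz": 0, "yaw": 0, "claw": 1}
    - {"dx": -0.044, "dy": 0.809, "dz": 0, "yaw": 0, "claw": 1}
    - {"dx": -0.044, "dy": 0.809, "dz": 0.08, "yaw": 0, "claw": 1}
    - {"dx": -0.044, "dy": 0.809, "dz": 0.14, "yaw": 0, "claw": 1}
    - {"dx": -0.044, "dy": 0.809, "dz": 0.18, "yaw": 0, "claw": 1}
    - {"dx": -0.044, "dy": 0.809, "dz": 0.195, "yaw": 0, "claw": 1}
    - {"dx": -0.044, "dy": 0.809, "dz": 0.2, "yaw": 0, "claw": 1}
    - {"dx": -0.044, "dy": 0.809, "dz": 0.2, "yaw": 0, "claw": 1}

```text
time: 42.1
tool_pos: [0.5107, 0.3751, 0.023]
tool_rot: [0.001, -0.053, 0.999, 0.0]
contact_force: [0.1, -0.4, -2.0]
gripper_width: 0.35
grasp_force: 60.4
```

send_rows:
  increments:
    - {"dx": 0, "dy": 0, "dz": 0.003, "yaw": 0, "claw": 1}
    - {"dx": 0, "dy": 0, "dz": 0.003, "yaw": 0, "claw": 1}
    - {"dx": 0, "dy": 0, "dz": 0.003, "yaw": 0, "claw": -1}
    - {"dx": 0, "dy": 0, "dz": 0.003, "yaw": 0, "claw": -1}
    - {"dx": 0, "dy": 0, "dz": 0.003, "yaw": 0, "claw": -1}
    - {"dx": 0, "dy": 0, "dz": -0.06, "yaw": 0, "claw": -1}
    - {"dx": 0, "dy": 0, "dz": -0.15, "yaw": 0, "claw": -1}
    - {"dx": 0, "dy": 0, "dz": -0.25, "yaw": 0, "claw": -1}
    - {"dx": 0.045, "dy": -0.617, "dz": -0.25, "yaw": 0, "claw": -1}
    - {"dx": 0.045, "dy": -0.617, "dz": -0.25, "yaw": 0, "claw": -1}
    - {"dx": 0.045, "dy": -0.617, "dz": -0.25, "yaw": 0, "claw": -1}
    - {"dx": 0.045, "dy": -0.617, "dz": -0.25, "yaw": 0, "claw": -1}
    - {"dx": 0.045, "dy": -0.617, "dz": -0.25, "yaw": 0, "claw": -1}
    - {"dx": 0.045, "dy": -0.617, "dz": -0.25, "yaw": 0, "claw": -1}
    - {"dx": 0.045, "dy": -0.617, "dz": -0.25, "yaw": 0, "claw": -1}

```text
time: 43.98
tool_pos: [0.52, 0.0657, 0.1469]
tool_rot: [0.0, -0.053, 0.999, 0.0]
contact_force: [0.0, 0.5, -0.1]
gripper_width: 0.999
grasp_force: 0.0
```

```bash
python3 - <<'E'
from nest import *
c,im,st=snap('wrist','w17.png');print(st['time'],st['tool_pos'],rel(st,[.5208,.0660,.0165]))
chk('w17',c,im);print(proj(c,[.5208,.066,.035]))
E
python3 nest.py | grep 'side px'
```

```text
43.975 [0.52002301 0.06572118 0.14694629] [-0.00152476  0.00027142  0.2608932 ]
w17 px [130. 203.] A 49.0 station [ 46. -89.]
w17 px [284. 206.] A 1332.5 station [49. 50.]
w17 px [181. 198.] A 2892.0 station [ 41. -42.]
w17 px [264. 192.] A 1372.0 station [36. 32.]
w17 px [170.  93.] A 1619.5 station [-46. -42.]
w17 px [283.  91.] A 4114.0 station [-48.  48.]
[282.9751069  206.30642924]
side px [260. 222.] A 59.0 station [-49. -61.]
side px [290. 218.] A 176.5 station [ 42. -62.]
side px [254. 201.] A 129.5 station [-49.  34.]
side px [284. 200.] A 103.0 station [43. 21.]
side px [283. 192.] A 54.0 station [47. 59.]
```

send_rows:
  increments:
    - {"dx": -0.001, "dy": 0, "dz": 0.1, "yaw": 0, "claw": -1}
    - {"dx": -0.001, "dy": 0, "dz": 0.18, "yaw": 0, "claw": -1}
    - {"dx": -0.001, "dy": 0, "dz": 0.23, "yaw": 0, "claw": -1}
    - {"dx": -0.001, "dy": 0, "dz": 0.255, "yaw": 0, "claw": -1}
    - {"dx": -0.001, "dy": 0, "dz": 0.261, "yaw": 0, "claw": -1}
    - {"dx": -0.001, "dy": 0, "dz": 0.261, "yaw": 0, "claw": -1}
    - {"dx": -0.001, "dy": 0, "dz": 0.261, "yaw": 0, "claw": 1}
    - {"dx": -0.001, "dy": 0, "dz": 0.261, "yaw": 0, "claw": 1}
    - {"dx": -0.001, "dy": 0, "dz": 0.261, "yaw": 0, "claw": 1}
    - {"dx": -0.001, "dy": 0, "dz": 0.261, "yaw": 0, "claw": 1}
    - {"dx": -0.001, "dy": 0, "dz": 0.261, "yaw": 0, "claw": 1}
    - {"dx": -0.001, "dy": 0, "dz": 0.24, "yaw": 0, "claw": 1}
    - {"dx": -0.001, "dy": 0, "dz": 0.16, "yaw": 0, "claw": 1}
    - {"dx": -0.001, "dy": 0, "dz": 0.06, "yaw": 0, "claw": 1}
    - {"dx": -0.001, "dy": 0, "dz": 0.06, "yaw": 0, "claw": 1}

```text
time: 46.0
tool_pos: [0.5238, 0.0656, 0.1223]
tool_rot: [0.005, -0.053, 0.999, -0.0]
contact_force: [0.7, -0.5, -1.5]
gripper_width: 0.602
grasp_force: 63.5
```

send_rows:
  increments:
    - {"dx": 0, "dy": 0.1, "dz": 0, "yaw": 0, "claw": 1}
    - {"dx": -0.05, "dy": 0.2, "dz": 0, "yaw": 0, "claw": 1}
    - {"dx": -0.1, "dy": 0.3, "dz": 0, "yaw": 0, "claw": 1}
    - {"dx": -0.143, "dy": 0.416, "dz": 0, "yaw": 0, "claw": 1}
    - {"dx": -0.143, "dy": 0.416, "dz": 0, "yaw": 0, "claw": 1}
    - {"dx": -0.143, "dy": 0.416, "dz": 0.08, "yaw": 0, "claw": 1}
    - {"dx": -0.143, "dy": 0.416, "dz": 0.14, "yaw": 0, "claw": 1}
    - {"dx": -0.143, "dy": 0.416, "dz": 0.18, "yaw": 0, "claw": 1}
    - {"dx": -0.143, "dy": 0.416, "dz": 0.197, "yaw": 0, "claw": 1}
    - {"dx": -0.143, "dy": 0.416, "dz": 0.202, "yaw": 0, "claw": 1}
    - {"dx": -0.143, "dy": 0.416, "dz": 0.202, "yaw": 0, "claw": 1}

```text
time: 47.38
tool_pos: [0.5706, 0.2801, 0.0171]
tool_rot: [0.001, -0.053, 0.999, 0.0]
contact_force: [-1.0, -1.5, 1.8]
gripper_width: 0.604
grasp_force: 64.0
```

send_rows:
  increments:
    - {"dx": 0, "dy": 0, "dz": 0, "yaw": 0, "claw": -1}
    - {"dx": 0, "dy": 0, "dz": 0, "yaw": 0, "claw": -1}
    - {"dx": 0, "dy": 0, "dz": 0, "yaw": 0, "claw": -1}
    - {"dx": 0, "dy": 0, "dz": -0.06, "yaw": 0, "claw": -1}
    - {"dx": 0, "dy": 0, "dz": -0.15, "yaw": 0, "claw": -1}
    - {"dx": 0, "dy": 0, "dz": -0.25, "yaw": 0, "claw": -1}
    - {"dx": 0.05, "dy": -0.1, "dz": -0.6, "yaw": 0, "claw": -1}
    - {"dx": 0.05, "dy": -0.1, "dz": -0.6, "yaw": 0, "claw": -1}
    - {"dx": 0.05, "dy": -0.1, "dz": -0.6, "yaw": 0, "claw": -1}
    - {"dx": 0.05, "dy": -0.1, "dz": -0.6, "yaw": 0, "claw": -1}
    - {"dx": 0.05, "dy": -0.1, "dz": -0.6, "yaw": 0, "claw": -1}

```text
time: 48.75
tool_pos: [0.5499, 0.2276, 0.3155]
tool_rot: [0.0, -0.053, 0.999, 0.0]
contact_force: [-0.1, -0.6, -0.7]
gripper_width: 0.999
grasp_force: 0.0
```

Run:
```python
from h import *
c,im,st=snap('wrist','w18.png');print(st['time'],st['tool_pos'])
_,s,_=snap('scene','sc18.png');im=cv2.resize(im,(800,600));im[400:,:266]=cv2.resize(s[220:340,310:470],(266,200),interpolation=2)
cv2.imwrite('pics/v18.png',im)
```

```text
48.75 [0.54991677 0.22761498 0.31554603]
```

View pics/v18.png

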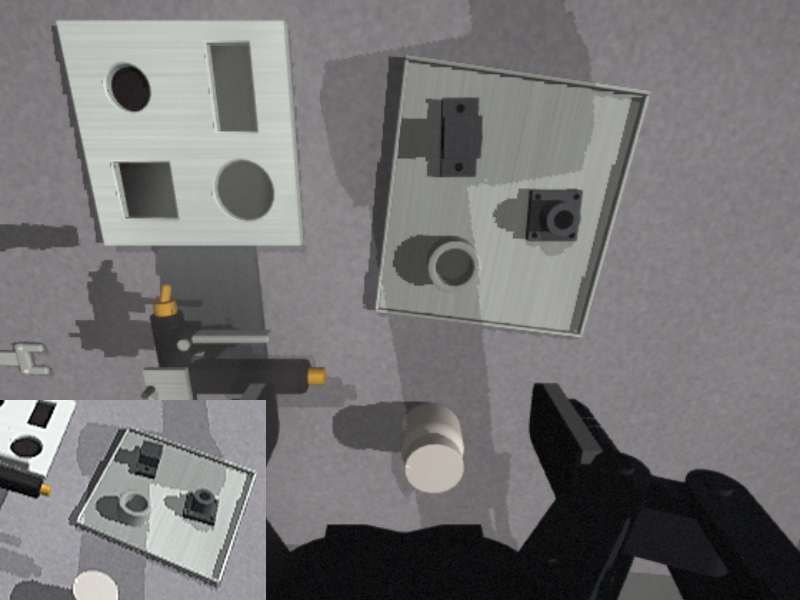

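The block (460,137), flange (555,215) and ring (452,265) stand upright side by side in the tray. The nest is empty, the trigger is released, and the jar and wrench are in place, so I'm handing in.

```bash
python3 -c "
from plant import manip
print(manip.job_done())"
```

```text
the job is handed in; nothing more can be done
None
```

I handed the job in: the block, flange and ring (this start had no bush) were seated, given two full air bursts and moved to stand flat, side by side, in the tray; the hand-in returned no verdict.

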